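# Shut the oxygen cylinders and log the rack

## Task

The portable oxygen cylinders in the rack have been put away with their valves open: fit the cylinder key on each valve's square stem and turn it clockwise until it is hard against its seat, touching cylinders and stems with nothing but the key. With every valve shut, point the barcode scanner squarely at the middle of the label on the rack's front, about 8 cm away, and hold it steady there for two seconds. Finish with the key pushed fully home on the square stub of its post, the scanner standing in its cradle, and everything else where it was.

Things in the scene. Friction and masses are not known exactly. Their poses are not given: they have to be found in the camera images.
- key: loose dark steel cylinder key, 220 g, standing as used: origin centre of underside, z up. Hub 48 x 48 x 28 mm, square bore 14 mm wide, 24 mm deep, open below (flats along x, y). Above it a 54 mm disc (top at 32.5 mm) and an upright plate handle 110 mm long (x), 16 thick (y), from 30 to 62 mm up. Fully home on a stem or on the post, its underside rests on the block below
- scanner: loose grey pistol-shaped barcode scanner, 240 g, in its cradle: origin centre of the handle's foot, z up the handle, x towards the black nose. Handle 34 (x) x 28 (y) mm, its lowest 8 mm 28 x 22. Head x -45.5 to 69.5, 46 wide (y; black nose bezel, x over 37, 50 wide), 105 to 149 mm above the foot
- window (a point): centre of the scanner's window, 69.5 mm ahead of (x) and 127 mm above (z) the foot's centre
- aim (a point): point 80 mm straight ahead of the window along the scanner's x, where it reads best. It reads a label 50 to 110 mm off, pointed at the label's middle
- label: fixed barcode label, 90 x 46 mm, in a holder on the rack's front: origin centre of its face, z straight out of the face (forward towards the robot and 40 degrees above level), y along the label's length, x up its slope
- cradle: fixed black desk cradle of the scanner: base 115 x 95 x 12 mm, origin centre of underside, z up; in its middle a cup with a pocket 40 (x) x 34 (y) mm, rim 62 mm and floor 16 mm above the table; the handle fits with 3 mm to spare on each side
- rack: fixed steel rack of the cylinders: base plate 120 (x) x 440 (y) x 6 mm, origin centre of underside, front towards its -x; four bays at y = 150, 50, -50, -150 mm, not all filled; wire rails up to 120 mm high
- post (a point): foot of the square stub of the key post, where the key is kept (x -135, y -120 mm from the rack's origin): a 12 mm square stub 22 mm high, shaped as the valve stems, on a 32 x 32 mm upright whose top, this point, is 56 mm above the table. Flats along this point's x and y
- tape: bystander: loose roll of white tape lying flat, 94 mm across, 24 mm high; origin under its centre
- saline_a: bystander: loose clear bottle with a blue cap, 70 mm across, 150 mm high; origin under its centre
- mask_box: bystander: loose white and blue box 100 x 150 x 75 mm; origin under its centre
- basin: bystander: loose steel bowl, 150 mm across the rim, 60 mm high; origin under its centre
- cyl1: portable oxygen cylinder 1, 2.2 kg, standing loose in any bay of the rack, or absent (None): 76 mm across, green shoulder, on a square black boot 91 x 91 x 34 mm that the bay (94 mm square, walls 40 mm high) keeps from spinning; origin centre of underside, z up. On it a brass valve block 26 x 26 mm, top 190 mm above the origin
- stem1 (a point): top centre of the valve stem of cylinder 1 (None if absent): a 12 mm square spindle standing 22 mm out of the valve block's top, its last 6 mm bevelled to a 6.6 mm square; this point is 22 mm above the block. z up; x and y are square to the stem's flats and turn with it
- valve1 (a joint): how far the valve of cylinder 1 is open, rad (None if absent): 0 shut, hard against its seat (turn clockwise seen from above), 2.6 fully open. Turns at about 0.12 Nm, then twists the cylinder once seated, where the key binds till eased back some 0.2 rad; stays where left; found 0.7 to 1.9 open
- cyl2: portable oxygen cylinder 2, 2.2 kg, standing loose in any bay of the rack, or absent (None): 76 mm across, green shoulder, on a square black boot 91 x 91 x 34 mm that the bay (94 mm square, walls 40 mm high) keeps from spinning; origin centre of underside, z up. On it a brass valve block 26 x 26 mm, top 190 mm above the origin
- stem2 (a point): top centre of the valve stem of cylinder 2 (None if absent): a 12 mm square spindle standing 22 mm out of the valve block's top, its last 6 mm bevelled to a 6.6 mm square; this point is 22 mm above the block. z up; x and y are square to the stem's flats and turn with it
- valve2 (a joint): how far the valve of cylinder 2 is open, rad (None if absent): 0 shut, hard against its seat (turn clockwise seen from above), 2.6 fully open. Turns at about 0.12 Nm, then twists the cylinder once seated, where the key binds till eased back some 0.2 rad; stays where left; found 0.7 to 1.9 open
- cyl3: portable oxygen cylinder 3, 2.2 kg, standing loose in any bay of the rack, or absent (None): 76 mm across, green shoulder, on a square black boot 91 x 91 x 34 mm that the bay (94 mm square, walls 40 mm high) keeps from spinning; origin centre of underside, z up. On it a brass valve block 26 x 26 mm, top 225 mm above the origin
- stem3 (a point): top centre of the valve stem of cylinder 3 (None if absent): a 12 mm square spindle standing 22 mm out of the valve block's top, its last 6 mm bevelled to a 6.6 mm square; this point is 22 mm above the block. z up; x and y are square to the stem's flats and turn with it
- valve3 (a joint): how far the valve of cylinder 3 is open, rad (None if absent): 0 shut, hard against its seat (turn clockwise seen from above), 2.6 fully open. Turns at about 0.12 Nm, then twists the cylinder once seated, where the key binds till eased back some 0.2 rad; stays where left; found 0.7 to 1.9 open
- cyl4: portable oxygen cylinder 4, 2.2 kg, standing loose in any bay of the rack, or absent (None): 76 mm across, green shoulder, on a square black boot 91 x 91 x 34 mm that the bay (94 mm square, walls 40 mm high) keeps from spinning; origin centre of underside, z up. On it a brass valve block 26 x 26 mm, top 225 mm above the origin
- stem4 (a point): top centre of the valve stem of cylinder 4 (None if absent): a 12 mm square spindle standing 22 mm out of the valve block's top, its last 6 mm bevelled to a 6.6 mm square; this point is 22 mm above the block. z up; x and y are square to the stem's flats and turn with it
- valve4 (a joint): how far the valve of cylinder 4 is open, rad (None if absent): 0 shut, hard against its seat (turn clockwise seen from above), 2.6 fully open. Turns at about 0.12 Nm, then twists the cylinder once seated, where the key binds till eased back some 0.2 rad; stays where left; found 0.7 to 1.9 open
Mind the look-alikes: they are no part of the job. What is shaped like the cyl1 but red is not meant. What is shaped like the scanner but yellow is not meant.

How it is judged:
By the outcome, as a careful person would: the job done as asked, in the order asked, and still so for the second after the job is handed in, with the robot touching nothing.
Of cyl1, cyl2, cyl3, cyl4 only 2 to 4 are there at a start; the rules pass over those that are not, and their reading is None.
At some moment in a run one of key may be knocked a few centimetres aside while the robot is not near it.
Once in a run the grip may slacken for a moment while it holds something.
It also fails if it takes over 210 s, if anything falls off the work surface, if the arm or the gripper's body presses on something with over 40 N, if the wrist force passes 120 N, or if a joint passes its speed limit or range.

## Robot

A 6-joint arm with a two-finger parallel gripper is mounted at the origin on the work surface. World frame = base frame: x ahead of the robot, y to its left, z up, the work surface at z = 0. Lengths are in m, angles in rad, forces in N, time in s.
With the tool pointing down it reaches from about 0.35 to 0.725 m from the base axis. Payload 4.3 kg.
Tool frame: the origin (TCP) lies between the finger pads; the fingertips stand 14 mm ahead of it and the grasp point (between the pads) lies 5 mm behind it (nose_length is the distance from the TCP to the fingertips, in m); z points along the fingers, y is the line along which they close (so a half turn about z gives the same grasp; the last joint's range is limited). The gripper opens to 85 mm and grips with 20 to 120 N. Pads are 22 mm wide; open, the fingers measure 114 mm over their backs; the gripper's body (76 mm by 85 mm) begins 54 mm behind the grasp point. The pads swing forward as they close: fully open they stand 13 mm farther back than shut.
Start: joints at [1.165, 0.377, 0.081, 1.274, 0, 1.46], TCP at [0.168, 0.55, 0.245] pointing down, gripper open.
Joint ranges: [-2.72, 2.72], [-0.84, 1.66], [-1.02, 1.22], [-1.77, 2.12], [-1.37, 1.28], [-3.14, 3.14]. Speed limits (rad/s): [2.57, 2.57, 3.14, 3.14, 3.14, 3.14].

## Interface

Orientations are given as a unit quaternion [w, x, y, z].
In Python, from cell import * gives the robot as it stands. The module is installed in compiled form; this text tells all that it offers.
- The arm moves only by the tool step_arm, never from a script. Its argument "increments" is a list of rows, each a list of 5 numbers: the shift along the world's x, y, z in mm, then the turn about the world's z in rad, then the closure, from 0 (fully open) to 1 (shut). In form: [[dx, dy, dz, yaw, fingers], ...]. A call has 1 to 8 rows; each row is the pose to reach, as a shift and turn from the pose commanded when the call began; what a row does not reach only later rows make up. A row lasts 1/8 s, in which the tool goes at most 62.5 mm and 10.7 degrees, less where a joint would pass 70% of its speed; a pose out of reach is approached as far as the arm can. A call with a gripper value outside its range is refused whole. The fingers move at their own pace and stop on an object; "force" is the grip in N (left out, the last holds). Time passes only in rows, so rows that repeat a pose let the fingers close. It gives the time, the measured TCP pose, the force, the opening and the grip force at its end, in the units of the state.
- state(): the state, without advancing time (a new reading comes with each control period).
- read_camera(name): name is "side" or "top" or "wrist"; returns the picture (400x640x3 uint8, red, green, blue); there is no depth.
- calibration(name): a dict with "K" (3x3 intrinsics, pixels), "world_to_cam" (4x4, takes a point from world to camera coordinates). Camera axes: x right, y down, z forward; pixel columns grow to the right and rows downward; lengths in m; the calibration is good to about 2 mm. A picture is of the moment at which its call begins: read the wrist's pose just before it. calibration takes no time and is no camera call; for the wrist camera it gives the pose at the moment of the call.
- close_job(): hands the job in; it is judged then, once.
The state is a dict: "t": time; "joint_pos": joint angles; "joint_velocities": joint speeds; "tau": joint torques, N m; "eef_pos": TCP position; "tool_rot": TCP orientation; "contact_force": force on the tool from outside, world axes, zero at the start; "torque": the same for the moment, N m; "opening": finger opening in m; "grasp_force": force on a finger pad.
Only numpy, scipy, OpenCV 4.12 (cv2) and the standard library are available. Lean on these libraries where they do the work, as an engineer would, in place of code of your own. Each camera call takes 0.05 s, during which the arm holds its last target. There are 200 camera calls.

## Working session

There is one attempt and no reset: what is moved stays moved. The work goes in short steps, Python scripts to look and compute and a tool call to move; the robot and the scene stay as the last step left them, time stands still between calls to the robot, and variables do not carry over. Pictures are saved under pics/ and viewed, at most 14 in all, crops included, and the job is handed in when it is done.

Besides the shell and the picture viewer there is one more tool, called after "Call:" as name(argument=value, ...) on one line, values as JSON. step_arm: Moves the arm, as the interface text tells. Its arguments: {"type":"object","properties":{"increments":{"type":"array","items":{"type":"array","items":{"type":"number"}}},"force":{"type":"number"}},"required":["increments"]}

```bash
mkdir -p pics; cat > h.py <<'E'
from cell import *
import numpy as np, cv2
def save(n,img,crop=None,s=1):
    if crop: x0,y0,x1,y1=crop; img=img[y0:y1,x0:x1]
    img=cv2.resize(img,None,fx=s,fy=s,interpolation=cv2.INTER_CUBIC)
    cv2.imwrite(f'pics/{n}.png',img[:,:,::-1])
def ray(c,u,v):
    T=c['world_to_cam'];R=T[:3,:3];t=T[:3,3]
    return -R.T@t, R.T@np.linalg.inv(c['K'])@np.array([u,v,1.])
def onz(c,u,v,z):
    o,d=ray(c,u,v); return o+d*(z-o[2])/d[2]
def proj(c,p):
    T=c['world_to_cam'];q=c['K']@(T[:3,:3]@np.asarray(p,float)+T[:3,3]); return q[:2]/q[2]
def tri(obs):
    A=np.zeros((3,3));b=np.zeros(3)
    for c,u,v in obs:
        o,d=ray(c,u,v);d/=np.linalg.norm(d);M=np.eye(3)-np.outer(d,d);A+=M;b+=M@o
    return np.linalg.solve(A,b)
E
python3 - <<'E'
from h import *
s=state();print(s)
for n in('side','top','wrist'):
    c=calibration(n);im=read_camera(n);np.save(f'pics/{n}0.npy',im);o,d=ray(c,320,200);print(n,o,d,c['K'][0,0])
    save(n+'0',im,s=1.25)
E
```

```text
{'t': 0.0, 'joint_pos': array([ 1.16470697e+00,  3.78060246e-01,  7.96407883e-02,  1.27440195e+00,
       -1.75742142e-05,  1.46050574e+00]), 'joint_velocities': array([-0.00022234,  0.00120767, -0.00111485, -0.00107401, -0.00068598,
        0.00088827]), 'tau': array([ 7.42012508e-04, -4.63605309e+01,  2.69877809e+01,  2.09068885e-02,
       -1.10378553e-04, -9.14194203e-06]), 'eef_pos': array([0.16736144, 0.54945393, 0.24436822]), 'tool_rot': array([-2.50037395e-04,  1.47360693e-01,  9.89082302e-01, -9.81223386e-04]), 'contact_force': array([-0.11523222, -0.89252333, -0.79848195]), 'torque': array([ 0.02268148, -0.03245391,  0.01983628]), 'grasp_force': 0.0, 'opening': 0.08542318519488391}
side [ 0.21566389 -0.89773925  1.13512364] [ 0.15317174  0.67916463 -0.71798906] 404.78454036760473
top [ 0.33465625 -0.01748072  1.49382144] [ 0.06337134  0.0100489  -0.99808029] 429.1586293937403
wrist [0.10133422 0.57116772 0.37193949] [ 0.26810551 -0.08351132 -0.95983297] 277.01135241116896
```

View pics/side0.png

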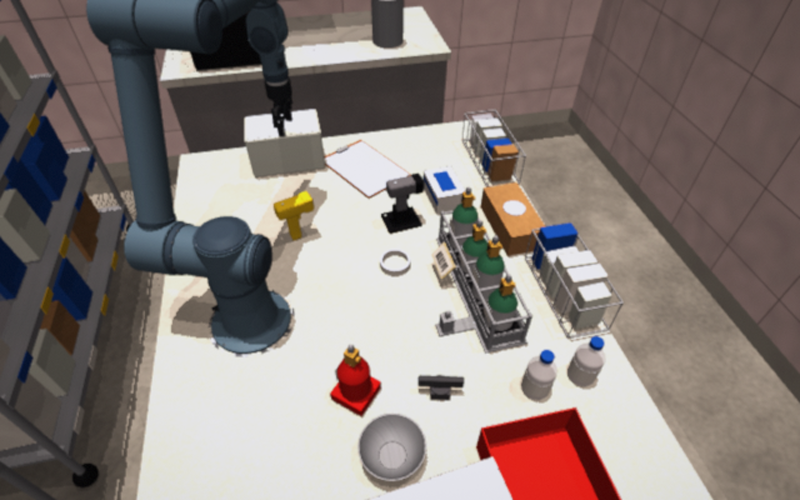

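View pics/top0.png

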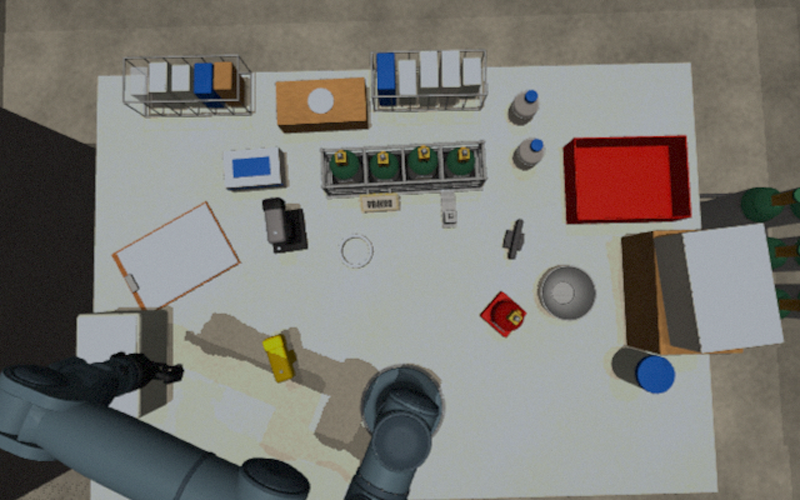

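The side view (800 px scale) shows four green cylinders in the rack, the grey scanner in its cradle at (403,200), the label at (443,262), the post at (447,322) and the key standing off its post at (440,385). In the top view the key is at (515,238), the stems at (340,158), (383,158), (423,155) and (463,155), and the scanner at (275,222).

```bash
python3 - <<'E'
from h import *
c=calibration('top');k=1/1.25
for n,u,v,z in [('key',515,238,.06),('s1',341,157,.22),('s2',383,157,.22),('s3',423,153,.24),('s4',463,155,.24),('rackL',322,193,.0),('rackR',486,190,0),('post',450,213,.07),('label',380,203,.07),('nose',275,203,.14),('tail',281,247,.14),('cradle',288,230,.01),('tape',357,250,.02),('red',505,312,.2)]:
    print(n,onz(c,u*k,v*k,z).round(3))
im=np.load('pics/top0.npy');a=im[100:200,190:440]
save('a',np.load('pics/side0.npy'),(280,130,450,330),3)
save('b',im,(190,100,440,230),3.2)
E
```

```text
key [ 0.451 -0.312  0.06 ]
s1 [0.643 0.132 0.22 ]
s2 [0.641 0.031 0.22 ]
s3 [ 0.644 -0.065  0.24 ]
s4 [ 0.637 -0.159  0.24 ]
rackL [0.595 0.213 0.   ]
rackR [ 0.593 -0.248  0.   ]
post [ 0.521 -0.139  0.07 ]
label [0.552 0.047 0.07 ]
nose [0.548 0.311 0.14 ]
tail [0.435 0.297 0.14 ]
cradle [0.492 0.307 0.01 ]
tape [0.431 0.116 0.02 ]
red [ 0.262 -0.253  0.2  ]
```

View pics/a.png

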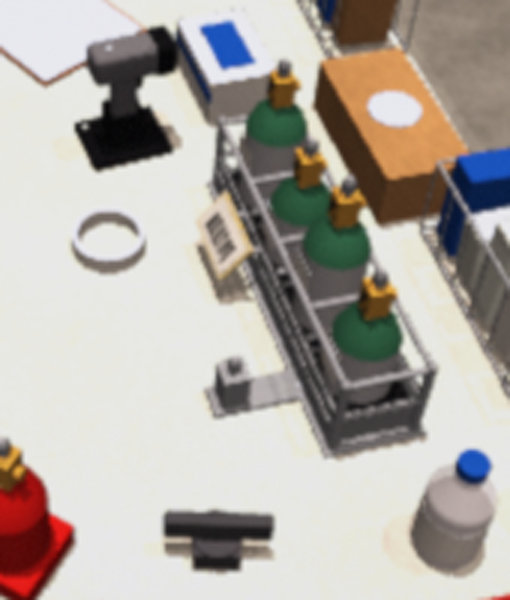

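View pics/b.png

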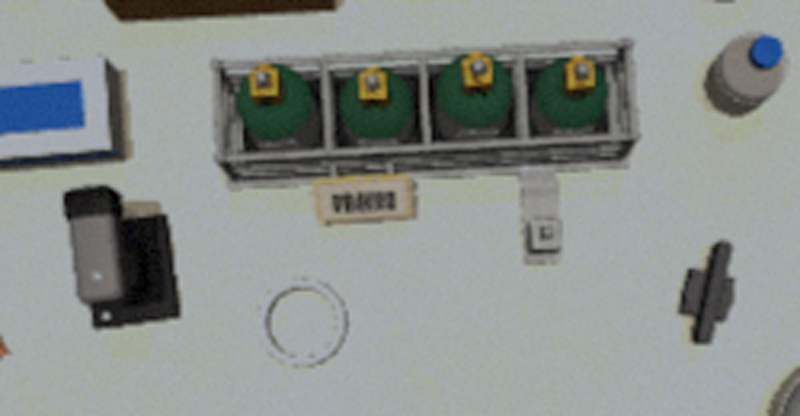

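Crop a shows the stems, the post with its stub at (235,370), the label at (222,235) and the key handle at (218,525) with no tilt. Crop b shows the key handle running (725,243) to (705,340). Next I survey the stems closely with the wrist camera.

Call:
step_arm(increments=[[60,-40,120,0,0],[110,-80,120,0,0],[160,-120,120,0,0],[210,-160,120,0,0],[260,-200,120,0,0],[310,-240,120,0,0],[360,-290,120,0,0],[410,-340,120,0,0]])

```text
t: 1.15
eef_pos: [0.5234, 0.2613, 0.3645]
tool_rot: [-0.0, 0.147, 0.989, 0.0]
contact_force: [0.2, 0.5, -0.1]
opening: 0.0855
grasp_force: 0.0
```

Call:
step_arm(increments=[[25,-60,0,0,0],[25,-110,0,0.13,0],[25,-110,0,0.26,0],[25,-110,0,0.26,0],[25,-110,0,0.26,0]])

```text
t: 1.78
eef_pos: [0.547, 0.1533, 0.3646]
tool_rot: [-0.0, 0.018, 1.0, 0.0]
contact_force: [0.2, -0.0, 0.3]
opening: 0.0852
grasp_force: 0.0
```

```bash
python3 - <<'E'
from h import *
s=state();print(s['t'],s['eef_pos'],s['tool_rot'],s['joint_pos'].round(2))
c=calibration('wrist');im=read_camera('wrist');np.save('pics/w1.npy',im)
import pickle;pickle.dump(c,open('pics/w1.pkl','wb'))
save('w1',im,s=1.25);print(onz(c,320,200,.23))
E
```

```text
1.775 [0.54697283 0.15327713 0.36461365] [-2.02540362e-04  1.84086059e-02  9.99830526e-01  4.34370332e-05] [0.16 0.37 0.38 1.58 0.   0.2 ]
[0.5545229 0.1545159 0.23     ]
```

View pics/w1.png

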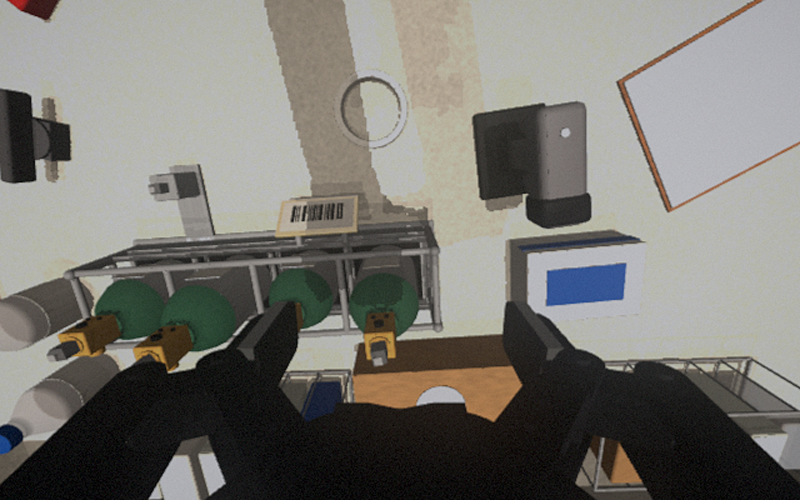

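The wrist view shows (800 px scale) stems at (378,355), (62,352) and (150,360), with one behind a finger, and the label at (318,214), post at (160,187) and scanner head at (562,150). I move over the stems for a better look.

Call:
step_arm(increments=[[50,-35,-20,0,0],[100,-73,-40,0,0],[100,-73,-40,0,0],[100,-73,-40,0,0]])

```text
t: 2.33
eef_pos: [0.6469, 0.0804, 0.3243]
tool_rot: [-0.001, 0.018, 1.0, 0.0]
contact_force: [-0.0, -0.5, 1.0]
opening: 0.0854
grasp_force: 0.0
```

```bash
cat > snap.py <<'E'
import sys,pickle
from h import *
n=sys.argv[1];s=state();print(s['t'],s['eef_pos'].round(4),s['joint_pos'].round(2),s['contact_force'].round(1))
c=calibration('wrist');im=read_camera('wrist');np.save(f'pics/{n}.npy',im);pickle.dump(c,open(f'pics/{n}.pkl','wb'))
E
python3 snap.py w2
```

```text
2.325 [0.6469 0.0804 0.3243] [0.03 0.57 0.58 1.59 0.   0.06] [-0.  -0.5  1. ]
```

Call:
step_arm(increments=[[0,-60,0,0,0],[0,-120,0,0,0],[0,-180,0,0,0],[0,-190,0,0,0],[0,-190,0,0,0],[0,-190,0,0,0]])

```text
t: 3.12
eef_pos: [0.6472, -0.108, 0.3257]
tool_rot: [0.001, 0.017, 1.0, 0.0]
contact_force: [-0.1, 0.3, 1.1]
opening: 0.0853
grasp_force: 0.0
```

```bash
python3 snap.py w3; python3 - <<'E'
from h import *
save('w23',np.vstack([np.load('pics/w2.npy')[60:290],np.load('pics/w3.npy')[60:290]]),s=1.25)
E
```

```text
3.125 [ 0.6472 -0.108   0.3257] [-0.26  0.58  0.6   1.6   0.   -0.23] [-0.1  0.3  1.1]
```

View pics/w23.png

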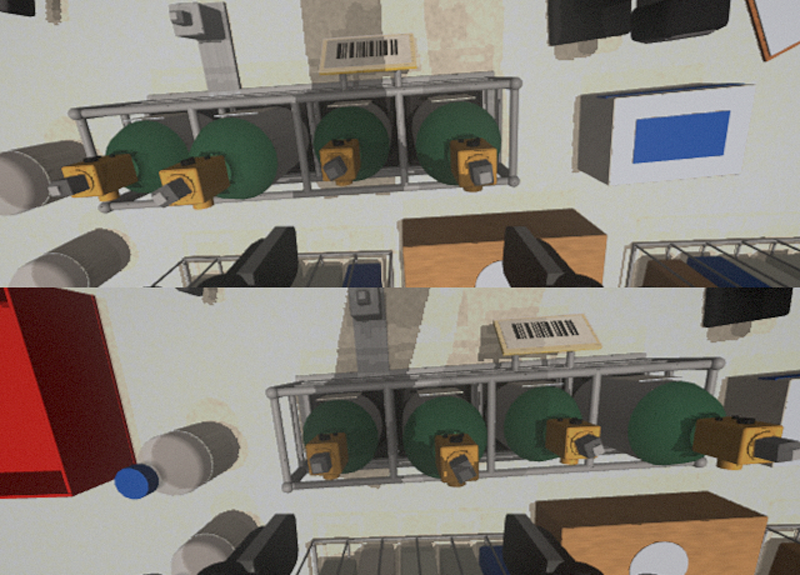

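The two views show all stem tops clearly, at roughly (485,172) and (333,168) in the upper one and (460,470) and (318,463) in the lower. I enlarge them for corner measurement.

```bash
python3 - <<'E'
from h import *
a=np.load('pics/w2.npy');b=np.load('pics/w3.npy')
def cr(im,x,y): return cv2.resize(im[y-18:y+18,x-24:x+24],None,fx=8,fy=8,interpolation=cv2.INTER_CUBIC)
m=np.vstack([np.hstack([cr(a,390,194),cr(a,266,191)]),np.hstack([cr(b,368,204),cr(b,256,202)])])
save('m',m)
E
```

```text
(no output)
```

View pics/m.png

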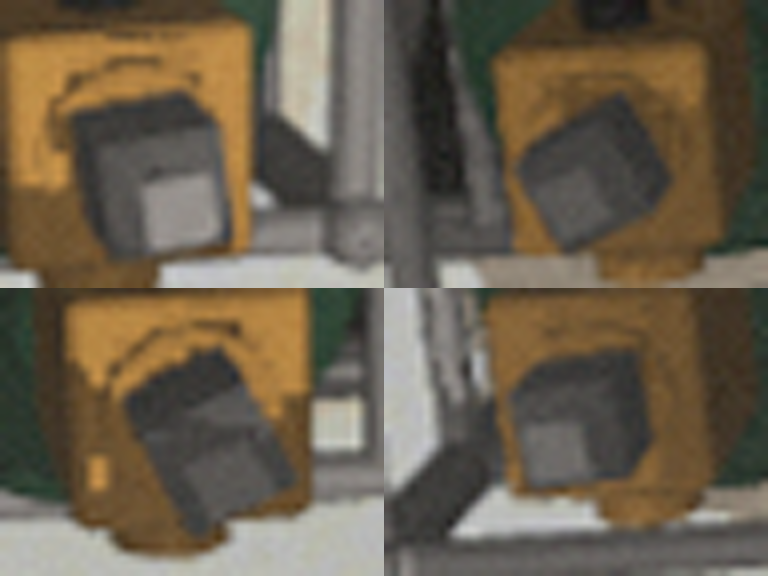

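Enlarged, the lit top faces are clear: A with corners (143,185),(213,175),(225,238),(148,250); B (534,189),(588,165); C (185,482),(245,440),(275,490); D (522,427),(583,420),(590,475),(528,485).

```bash
python3 - <<'E'
from h import *
import pickle
c2=pickle.load(open('pics/w2.pkl','rb'));c3=pickle.load(open('pics/w3.pkl','rb'))
px={'A':(c2,366+181/8-.5,176+212/8-.5,c3,634,191),'B':(c2,242+189/8-.5,173+206/8-.5,c3,475,186.5),
'C':(c3,344+232/8-.5,186+195/8-.5,c2,130,216),'D':(c3,232+172/8-.5,184+164/8-.5,c2,48,211)}
for n,(a,u,v,b,u2,v2) in px.items():
    print(n,tri([(a,u,v),(b,u2,v2)]).round(3),onz(a,u,v,.218).round(4),onz(a,u,v,.253).round(4))
edges={'A':(c2,366,176,0,0,[(143,185),(213,175),(225,238),(148,250)]),'B':(c2,242,173,384,0,[(534,189),(588,165),(612,212),(567,245)]),
'C':(c3,344,186,0,288,[(185,482),(245,440),(275,490),(205,535)]),'D':(c3,232,184,384,288,[(522,427),(583,420),(590,475),(528,485)])}
# all quads + bevel outer long edges, angle mod 90
for n,(c,x0,y0,mx,my,q) in edges.items():
    P=[onz(c,x0+(x-mx)/8,y0+(y-my)/8,.23)[:2] for x,y in q]
    print(n,[(np.degrees(np.arctan2(*(P[(i+1)%4]-P[i])[::-1]))%90).round(0) for i in range(4)],[np.linalg.norm(P[(i+1)%4]-P[i]).round(4) for i in range(4)])
# label / post / rack from w2,w3 (display px ->)
f2=lambda x,y:(c2,x/1.25,y/1.25+60); f3=lambda x,y:(c3,x/1.25,(y-288)/1.25+60)
for n,p,q in [('post',(185,17),(364,300)),('labelc',(367,51),(547,335)),('labTL',(321,38),(496,324)),('labTR',(410,33),(587,315)),('railL',(76,114),(276,394)),('railR',(516,84),(718,364)),('railLb',(104,207),(288,488)),('railRb',(514,181),(702,462))]:
    print(n,tri([f2(*p),f3(*q)]).round(3))
E
```

```text
A [0.64  0.134 0.248] [0.6501 0.1419 0.218 ] [0.6393 0.1333 0.253 ]
B [0.643 0.033 0.212] [0.6427 0.0339 0.218 ] [0.633  0.0414 0.253 ]
C [ 0.646 -0.066  0.249] [ 0.6578 -0.0598  0.218 ] [ 0.6459 -0.0665  0.253 ]
D [ 0.65  -0.168  0.211] [ 0.6487 -0.166   0.218 ] [ 0.6381 -0.1568  0.253 ]
A [np.float64(6.0), np.float64(12.0), np.float64(7.0), np.float64(6.0)] [np.float64(0.0073), np.float64(0.0071), np.float64(0.0081), np.float64(0.0072)]
B [np.float64(22.0), np.float64(22.0), np.float64(34.0), np.float64(25.0)] [np.float64(0.0063), np.float64(0.0055), np.float64(0.0061), np.float64(0.0068)]
C [np.float64(35.0), np.float64(30.0), np.float64(33.0), np.float64(20.0)] [np.float64(0.0077), np.float64(0.0066), np.float64(0.0088), np.float64(0.0064)]
D [np.float64(5.0), np.float64(2.0), np.float64(8.0), np.float64(90.0)] [np.float64(0.0065), np.float64(0.0061), np.float64(0.0067), np.float64(0.0064)]
post [ 0.513 -0.14   0.056]
labelc [0.555 0.051 0.069]
labTL [0.54  0.001 0.054]
labTR [0.536 0.097 0.057]
railL [ 0.603 -0.221  0.124]
railR [0.59  0.193 0.118]
railLb [ 0.698 -0.222  0.121]
railRb [0.685 0.195 0.12 ]
```

Stems fit the rack to a millimetre: A (.639,.133) tall, B (.643,.034) short, C (.646,-.067) tall and D (.649,-.166) short, rack yaw about 1.8°, post (.513,-.1405). Next, the key.

Call:
step_arm(increments=[[-60,-60,0,0,0],[-110,-120,0,-0.17,0],[-160,-170,-40,-0.17,0],[-185,-204,-90,-0.17,0],[-185,-204,-120,-0.17,0],[-185,-204,-120,-0.17,0],[-185,-204,-120,-0.17,0]])

```text
t: 4.05
eef_pos: [0.4627, -0.3132, 0.2052]
tool_rot: [0.0, 0.102, 0.995, 0.0]
contact_force: [0.8, -0.0, 0.8]
opening: 0.0853
grasp_force: 0.0
```

```bash
python3 snap.py w4; python3 - <<'E'
from h import *
save('w4',np.load('pics/w4.npy'),(100,60,540,300),1.8)
E
```

```text
4.05 [ 0.4627 -0.3132  0.2052] [-0.71  0.36 -0.05  1.16  0.   -0.5 ] [ 0.8 -0.   0.8]
```

View pics/w4.png

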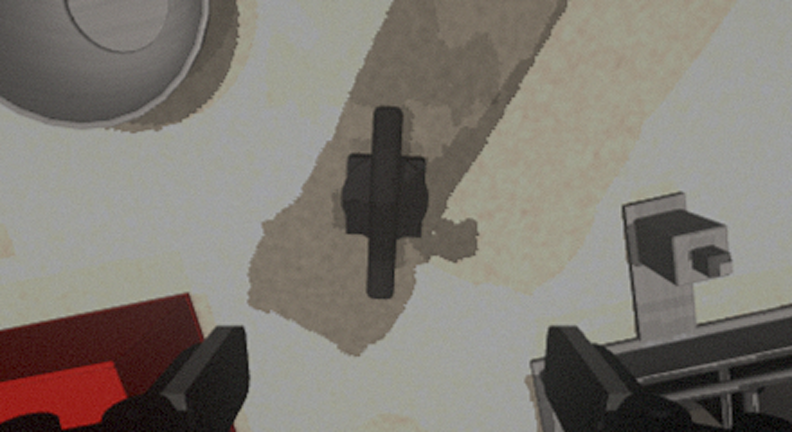

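The key stands upright; its handle runs from (389,107) to (380,298) in the crop, and nothing is near it.

```bash
python3 - <<'E'
from h import *
import pickle
c=pickle.load(open('pics/w4.pkl','rb'));f=lambda x,y,z=.062:onz(c,x/1.8+100,y/1.8+60,z)
p,q=f(389,107),f(380,298);d=q-p
print(p,q,(p+q)/2,np.linalg.norm(d),np.degrees(np.arctan2(d[1],d[0])),f(700,262,.078),f(713,258,.078))
im=np.load('pics/w4.npy');m=(im.max(2)<62).astype(np.uint8);m[:110]=0;m[232:]=0;m[:,:285]=0;m[:,345:]=0
n,l,s,ct=cv2.connectedComponentsWithStats(m);i=1+s[1:,4].argmax();print(s[i],ct[i],onz(c,*ct[i],.05),im[160,312],im[100,300])
E
```

```text
[ 0.39460779 -0.3013237   0.062     ] [ 0.49804422 -0.32861557  0.062     ] [ 0.44632601 -0.31496964  0.062     ] 0.10697636142311895 -14.780731869054028 [ 0.50679773 -0.15469949  0.078     ] [ 0.50594892 -0.14780256  0.078     ]
[ 290  119   48  107 2867] [313.47785141 169.89152424] [ 0.44307502 -0.31453811  0.05      ] [54 51 50] [115 109  98]
```

Call:
step_arm(increments=[[-16,-2,-50,-0.054,0.3],[-16,-2,-100,-0.054,0.3],[-16,-2,-140,-0.054,0.3],[-16,-2,-154,-0.054,0.3],[-16,-2,-154,-0.054,0.3],[-16,-2,-154,-0.054,0.3]])

```text
t: 4.85
eef_pos: [0.4482, -0.3174, 0.0531]
tool_rot: [0.002, 0.129, 0.992, -0.001]
contact_force: [0.1, -0.1, 0.4]
opening: 0.0596
grasp_force: 0.0
```

Call:
step_arm(increments=[[0,0,0,0,1],[0,0,0,0,1],[0,0,0,0,1],[0,0,0,0,1],[0,0,0,0,1],[0,0,0,0,1],[0,0,0,0,1]], force=80)

```text
t: 5.72
eef_pos: [0.4466, -0.3169, 0.0517]
tool_rot: [0.001, 0.13, 0.992, -0.001]
contact_force: [-1.2, 0.3, 5.9]
opening: 0.0149
grasp_force: 79.1
```

Call:
step_arm(increments=[[0,0,50,0,1],[0,0,110,0,1],[0,0,170,0,1],[0,0,230,0,1],[0,0,258,0,1],[0,0,258,0,1]])

```text
t: 6.48
eef_pos: [0.447, -0.317, 0.3106]
tool_rot: [0.002, 0.13, 0.992, -0.001]
contact_force: [0.2, -0.3, -3.0]
opening: 0.0146
grasp_force: 79.0
```

Call:
step_arm(increments=[[50,40,0,0.1,1],[100,75,0,0.2,1],[150,110,0,0.33,1],[202,151,0,0.33,1],[202,151,0,0.33,1],[202,151,0,0.33,1],[202,151,0,0.33,1]])

```text
t: 7.35
eef_pos: [0.6469, -0.1662, 0.3081]
tool_rot: [-0.001, -0.034, 0.999, 0.0]
contact_force: [-0.9, -1.8, -2.2]
opening: 0.0146
grasp_force: 79.0
```

```bash
python3 snap.py w5; python3 - <<'E'
from h import *
print(state()['tool_rot'])
a=cv2.resize(np.load('pics/w5.npy')[130:330,200:440],None,fx=2.5,fy=2.5,interpolation=cv2.INTER_CUBIC)
save('w5',a)
E
```

```text
7.35 [ 0.6469 -0.1662  0.3081] [-0.35  0.6   0.6   1.57 -0.   -0.41] [-0.9 -1.8 -2.2]
[-4.16376700e-04 -3.41110321e-02  9.99417960e-01  6.61362528e-05]
```

View pics/w5.png

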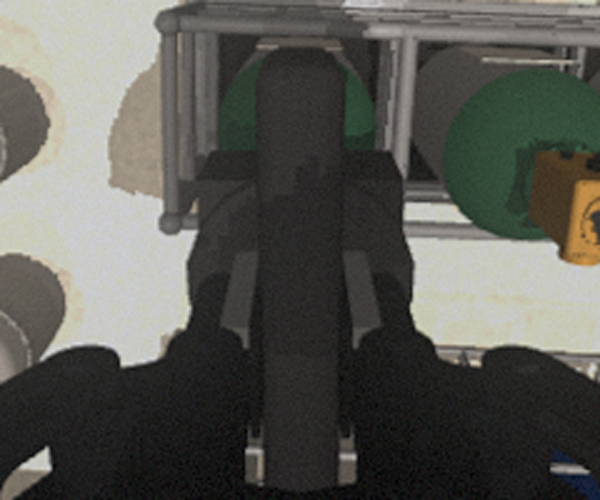

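The key is held square in the pads; its near handle end is at (300,55) and the hub is level. I check the key's centre against the TCP.

```bash
python3 - <<'E'
from h import *
import pickle
c=pickle.load(open('pics/w5.pkl','rb'));p=np.array([.6469,-.1662,.3081])
for v,z in((48,.286),(60,.318)): print(onz(c,320,v/2.5+130,z)-p)
print(proj(c,p+[-.055,0,.0103]),proj(c,p+[-.055,0,-.0217]), proj(c,p+[-.024,0,-.0237]))
E
```

```text
[-0.0535653  -0.00215615 -0.0221    ]
[-0.05480238 -0.00227342  0.0099    ]
[325.41278434 154.0106277 ] [324.22067115 146.8424483 ] [320.24444615 201.42999155]
```

Call:
step_arm(increments=[[2,0,-20,0,1],[2,0,-34,0,1],[2,0,-40,0,1],[2,0,-46,0,1],[2,0,-46,0,1]])

```text
t: 8.02
eef_pos: [0.6498, -0.1662, 0.263]
tool_rot: [-0.0, -0.035, 0.999, -0.001]
contact_force: [-1.0, -2.2, -3.1]
opening: 0.0142
grasp_force: 79.0
```

Call:
step_arm(increments=[[0,0,-5,0,1],[0,0,-9,0,1],[0,0,-13,0,1],[0,0,-16,0,1],[0,0,-16,0,1]])

```text
t: 8.65
eef_pos: [0.6499, -0.1662, 0.2478]
tool_rot: [0.0, -0.035, 0.999, -0.001]
contact_force: [-4.0, -5.0, 2.5]
opening: 0.0144
grasp_force: 82.9
```

Call:
step_arm(increments=[[0,0,1,-0.1,1],[0,0,1,-0.22,1],[0,0,1,-0.34,1],[0,0,1,-0.46,1],[0,0,1,-0.58,1],[0,0,1,-0.7,1],[0,0,1,-0.8,1],[0,0,1,-0.8,1]])

```text
t: 9.65
eef_pos: [0.6493, -0.1656, 0.2478]
tool_rot: [-0.001, 0.357, 0.934, -0.001]
contact_force: [-4.4, -3.2, 0.6]
opening: 0.0143
grasp_force: 82.7
```

```bash
cat > st.py <<'E'
from h import *
s=state();q=s['tool_rot'];print(s['t'],s['eef_pos'].round(4),'theta',np.degrees(2*np.arctan2(q[2],q[1])-np.pi/2).round(2)%360,'F',s['contact_force'].round(1),'T',s['torque'].round(3),'j6',s['joint_pos'][5].round(2),'tau6',s['tau'][5].round(3),s['opening'].round(4),s['grasp_force'])
E
python3 st.py
```

```text
Traceback (most recent call last):
  File "st.py", line 2, in <module>
    s=state();q=s['tool_rot'];print(s['t'],s['eef_pos'].round(4),'theta',np.degrees(2*np.arctan2(q[2],q[1])-np.pi/2).round(2)%360,'F',s['contact_force'].round(1),'T',s['torque'].round(3),'j6',s['joint_pos'][5].round(2),'tau6',s['tau'][5].round(3),s['opening'].round(4),s['grasp_force'])
                                                                                                                                                                                                                                                       ^^^^^^^^^^^^^^^^^^
AttributeError: 'float' object has no attribute 'round'
```

```bash
sed -i "s/s\['opening'\].round(4)/round(s['opening'],4)/" st.py; python3 st.py
```

```text
9.65 [ 0.6493 -0.1656  0.2478] theta 48.14 F [-4.4 -3.2  0.6] T [-0.827  1.008  0.003] j6 0.39 tau6 0.185 0.0143 82.656329870224
```

Call:
step_arm(increments=[[0,0,0,-0.08,1],[0,0,0,-0.16,1],[0,0,0,-0.24,1],[0,0,0,-0.24,1]])

```text
t: 10.15
eef_pos: [0.6494, -0.1655, 0.2478]
tool_rot: [-0.0, 0.466, 0.885, -0.001]
contact_force: [-4.6, -3.0, 1.1]
opening: 0.0148
grasp_force: 82.6
```

```bash
python3 st.py
```

```text
10.15 [ 0.6494 -0.1655  0.2478] theta 34.4 F [-4.6 -3.   1.1] T [-0.79   0.893 -0.017] j6 0.63 tau6 0.166 0.0148 82.63311266899109
```

Call:
step_arm(increments=[[0,0,0,-0.08,1],[0,0,0,-0.16,1],[0,0,0,-0.24,1],[0,0,0,-0.24,1]])

```text
t: 10.65
eef_pos: [0.6495, -0.1655, 0.2478]
tool_rot: [-0.0, 0.569, 0.823, -0.001]
contact_force: [-3.3, -3.6, -0.1]
opening: 0.0145
grasp_force: 82.6
```

```bash
python3 st.py
```

```text
10.65 [ 0.6495 -0.1655  0.2478] theta 20.7 F [-3.3 -3.6 -0.1] T [-0.774  0.833  0.057] j6 0.87 tau6 0.177 0.0145 82.61416554450989
```

Call:
step_arm(increments=[[0,0,0,-0.08,1],[0,0,0,-0.16,1],[0,0,0,-0.24,1],[0,0,0,-0.24,1]])

```text
t: 11.15
eef_pos: [0.6497, -0.1654, 0.2478]
tool_rot: [-0.0, 0.663, 0.749, -0.0]
contact_force: [-4.2, -3.6, 0.2]
opening: 0.0143
grasp_force: 82.6
```

```bash
python3 st.py
```

```text
11.15 [ 0.6497 -0.1654  0.2478] theta 7.02 F [-4.2 -3.6  0.2] T [-0.78   0.903  0.018] j6 1.1 tau6 0.191 0.0143 82.6042628288269
```

Call:
step_arm(increments=[[0,0,0,-0.1,1],[0,0,0,-0.2,1],[0,0,0,-0.3,1],[0,0,0,-0.3,1]])

```text
t: 11.65
eef_pos: [0.65, -0.1654, 0.2478]
tool_rot: [0.0, 0.766, 0.642, -0.0]
contact_force: [-3.4, -3.6, 1.1]
opening: 0.0146
grasp_force: 82.7
```

```bash
python3 st.py
```

```text
11.65 [ 0.65   -0.1654  0.2478] theta 349.92 F [-3.4 -3.6  1.1] T [-0.858  0.8    0.321] j6 1.4 tau6 0.496 0.0146 82.65649437904358
```

Call:
step_arm(increments=[[0,0,0,-0.08,1],[0,0,0,-0.16,1],[0,0,0,-0.2,1],[0,0,0,-0.2,1]])

```text
t: 12.15
eef_pos: [0.6501, -0.1655, 0.2478]
tool_rot: [0.0, 0.827, 0.562, -0.0]
contact_force: [-2.6, -5.1, -4.1]
opening: 0.0143
grasp_force: 81.8
```

```bash
python3 st.py
```

```text
12.15 [ 0.6501 -0.1655  0.2478] theta 338.42 F [-2.6 -5.1 -4.1] T [-0.858  0.509  0.021] j6 1.6 tau6 0.083 0.0143 81.75639867782593
```

```bash
python3 snap.py w6; python3 - <<'E'
from h import *
save('w6',np.load('pics/w6.npy'),(120,60,540,360),1.8)
E
```

```text
12.15 [ 0.6501 -0.1655  0.2478] [-0.34  0.59  0.43  1.41 -0.    1.6 ] [-2.6 -5.1 -4.1]
```

View pics/w6.png

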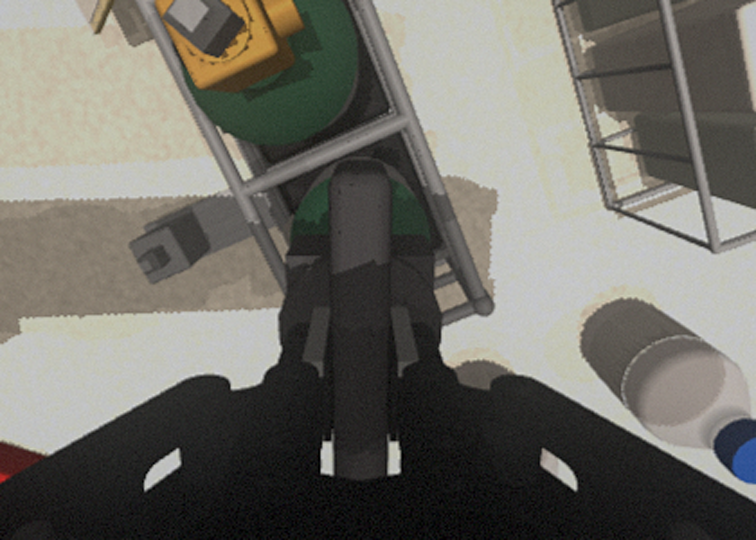

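The key is still square in the grip and level on the stem, with no rotation between pads and handle. I test the seat again with a small further turn.

Call:
step_arm(increments=[[0,0,0,-0.05,1],[0,0,0,-0.05,1]])

```text
t: 12.45
eef_pos: [0.6501, -0.1654, 0.2478]
tool_rot: [0.0, 0.841, 0.541, -0.0]
contact_force: [-2.7, -2.2, -0.2]
opening: 0.0144
grasp_force: 82.5
```

```bash
python3 st.py; python3 - <<'E'
from h import *
a=read_camera('side');np.save('pics/side1.npy',a)
c=calibration('side');u,v=proj(c,[.645,-.166,.15]);print(u,v)
save('s1',np.hstack([np.load('pics/side0.npy')[190:290,340:440],a[190:290,340:440]]),s=4)
E
```

```text
12.45 [ 0.6501 -0.1654  0.2478] theta 335.51 F [-2.7 -2.2 -0.2] T [-0.815  0.425 -0.183] j6 1.65 tau6 -0.074 0.0144 82.51570701599121
401.8645165955284 234.02106682573975
```

View pics/s1.png

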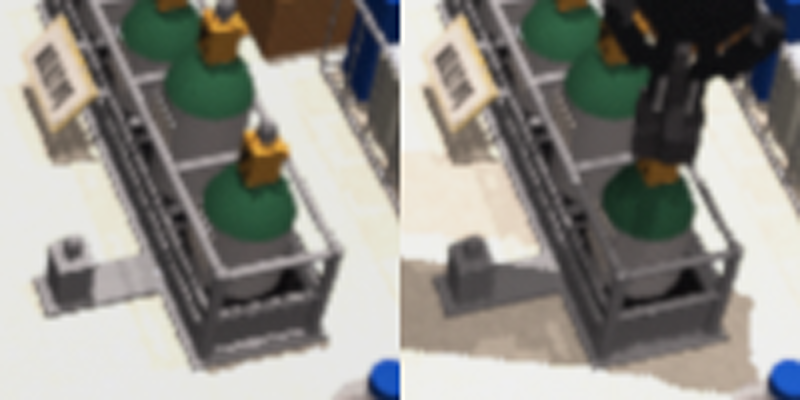

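Call:
step_arm(increments=[[0,0,0,0.07,1],[0,0,0,0.07,1]])

```text
t: 12.75
eef_pos: [0.6502, -0.1654, 0.2478]
tool_rot: [0.0, 0.822, 0.57, -0.0]
contact_force: [-2.9, -4.3, -0.6]
opening: 0.0146
grasp_force: 82.4
```

```bash
python3 st.py
```

```text
12.75 [ 0.6502 -0.1654  0.2478] theta 339.45 F [-2.9 -4.3 -0.6] T [-0.945  0.643 -0.079] j6 1.59 tau6 -0.25 0.0146 82.41647243499756
```

Call:
step_arm(increments=[[0,0,0,0.13,1],[0,0,0,0.13,1]])

```text
t: 13.0
eef_pos: [0.6501, -0.1653, 0.2478]
tool_rot: [0.0, 0.783, 0.622, -0.0]
contact_force: [-3.0, -4.4, -0.1]
opening: 0.0145
grasp_force: 82.5
```

```bash
python3 st.py
```

```text
13.0 [ 0.6501 -0.1653  0.2478] theta 346.9 F [-3.  -4.4 -0.1] T [-0.96   0.668 -0.069] j6 1.46 tau6 -0.284 0.0145 82.53281593322754
```

Call:
step_arm(increments=[[0,0,0,-0.1,1],[0,0,0,-0.2,1],[0,0,0,-0.3,1]])

```text
t: 13.38
eef_pos: [0.6509, -0.1651, 0.2478]
tool_rot: [0.0, 0.868, 0.496, 0.001]
contact_force: [-1.1, -3.7, -0.9]
opening: 0.0144
grasp_force: 82.3
```

```bash
python3 st.py
```

```text
13.375 [ 0.6509 -0.1651  0.2478] theta 329.51 F [-1.1 -3.7 -0.9] T [-0.754  0.103 -0.042] j6 1.76 tau6 -0.657 0.0144 82.32821702957153
```

Call:
step_arm(increments=[[0,0,0,-0.08,1],[0,0,0,-0.15,1],[0,0,0,-0.15,1]])

```text
t: 13.75
eef_pos: [0.6506, -0.1653, 0.2478]
tool_rot: [0.0, 0.902, 0.432, 0.0]
contact_force: [-0.5, -4.9, -1.0]
opening: 0.0144
grasp_force: 82.3
```

```bash
python3 st.py
```

```text
13.75 [ 0.6506 -0.1653  0.2478] theta 321.15 F [-0.5 -4.9 -1. ] T [-1.031  0.247  0.047] j6 1.91 tau6 0.166 0.0144 82.33921766281128
```

Call:
step_arm(increments=[[0,0,0,0.1,1],[0,0,0,0.2,1],[0,0,10,0.2,1],[0,0,30,0.2,1],[0,0,60,0.2,1],[0,0,65,0.2,1],[0,0,65,0.2,1]])

```text
t: 14.62
eef_pos: [0.6507, -0.1646, 0.3128]
tool_rot: [-0.0, 0.855, 0.519, 0.001]
contact_force: [-0.3, 0.4, -4.1]
opening: 0.0141
grasp_force: 82.4
```

Call:
step_arm(increments=[[-20,-25,0,0,1],[-45,-50,0,0,1],[-45,-50,0,0,1],[-45,-50,0,0,1]])

```text
t: 15.12
eef_pos: [0.605, -0.2146, 0.3118]
tool_rot: [-0.001, 0.855, 0.519, 0.0]
contact_force: [0.3, -0.6, -2.1]
opening: 0.0143
grasp_force: 82.2
```

```bash
python3 st.py; python3 snap.py w7; python3 - <<'E'
from h import *
import pickle
c=pickle.load(open('pics/w7.pkl','rb'));u,v=proj(c,[.6487,-.166,.21]).astype(int);print(u,v)
a=np.load('pics/w7.npy');x0=max(0,u-60);y0=max(0,v-45);print(x0,y0)
save('w7',a,(x0,y0,x0+120,y0+100),6)
E
```

```text
15.125 [ 0.605  -0.2146  0.3118] theta 332.54 F [ 0.3 -0.6 -2.1] T [ 0.056 -0.012  0.004] j6 1.61 tau6 0.001 0.0143 82.16173052787781
15.125 [ 0.605  -0.2146  0.3118] [-0.44  0.53  0.5   1.54  0.    1.61] [ 0.3 -0.6 -2.1]
342 127
282 82
```

View pics/w7.png

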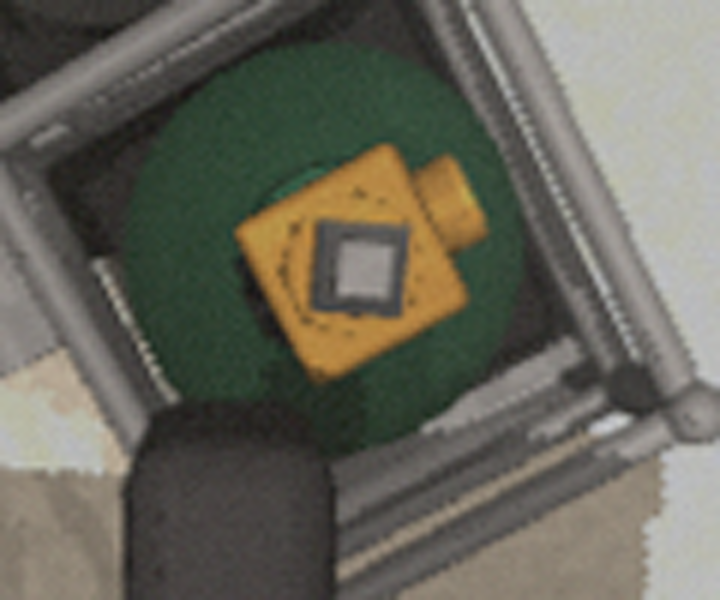

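From directly above: block aligned with the rack, stem square with corners (318,222), (408,228), (403,317), (312,308), so it sits at about 329° after turning roughly 2.1 rad. The late torque was low, so I refit and check that it is really against the seat.

Call:
step_arm(increments=[[20,25,0,-0.05,1],[45,50,0,-0.05,1],[45,50,-30,-0.05,1],[45,50,-45,-0.05,1],[45,50,-55,-0.05,1],[45,50,-63,-0.05,1],[45,50,-63,-0.05,1]])

```text
t: 16.05
eef_pos: [0.65, -0.1648, 0.2491]
tool_rot: [-0.001, 0.867, 0.498, -0.0]
contact_force: [-0.4, -0.5, -2.4]
opening: 0.0144
grasp_force: 82.2
```

Call:
step_arm(increments=[[0,0,0,-0.1,1],[0,0,0,-0.15,1],[0,0,0,-0.15,1],[0,0,0,-0.15,1]])

```text
t: 16.55
eef_pos: [0.6503, -0.1654, 0.2503]
tool_rot: [0.0, 0.902, 0.432, 0.0]
contact_force: [-0.6, -2.2, -1.6]
opening: 0.0146
grasp_force: 82.2
```

```bash
python3 st.py
```

```text
16.55 [ 0.6503 -0.1654  0.2503] theta 321.13 F [-0.6 -2.2 -1.6] T [-0.369  0.201 -0.005] j6 1.91 tau6 0.008 0.0146 82.2145164012909
```

Call:
step_arm(increments=[[0,0,0,-0.08,1],[0,0,0,-0.15,1],[0,0,0,-0.15,1],[0,0,0,-0.15,1]])

```text
t: 17.05
eef_pos: [0.6504, -0.1658, 0.2502]
tool_rot: [0.001, 0.932, 0.363, 0.0]
contact_force: [-0.3, -4.0, -0.0]
opening: 0.0145
grasp_force: 82.4
```

```bash
python3 st.py
```

```text
17.05 [ 0.6504 -0.1658  0.2502] theta 312.55 F [-0.3 -4.  -0. ] T [-0.926  0.054  0.041] j6 2.06 tau6 0.075 0.0145 82.38003373146057
```

Call:
step_arm(increments=[[0,0,0,-0.08,1],[0,0,0,-0.16,1],[0,0,0,-0.2,1],[0,0,0,-0.2,1]])

```text
t: 17.55
eef_pos: [0.6505, -0.1659, 0.2503]
tool_rot: [0.001, 0.963, 0.268, 0.0]
contact_force: [-0.1, -4.5, -0.8]
opening: 0.0146
grasp_force: 82.4
```

```bash
python3 st.py; python3 snap.py w8; python3 - <<'E'
from h import *
a=read_camera('side')
save('s2',a,(350,150,450,250),6)
save('w8',np.load('pics/w8.npy'),(150,60,530,330),2)
E
```

```text
17.55 [ 0.6505 -0.1659  0.2503] theta 301.09000000000003 F [-0.1 -4.5 -0.8] T [-1.039 -0.022  0.044] j6 2.26 tau6 0.181 0.0146 82.41488099098206
17.55 [ 0.6505 -0.1659  0.2503] [-0.34  0.59  0.43  1.41 -0.    2.26] [-0.1 -4.5 -0.8]
```

View pics/s2.png

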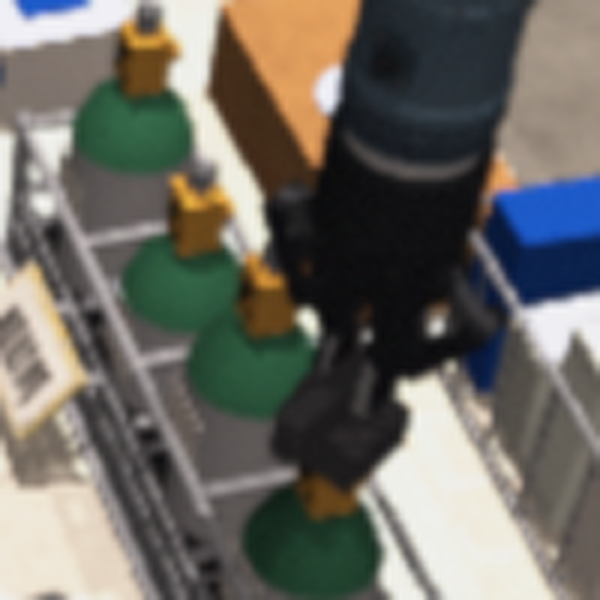

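The side crop shows the key seated on the near cylinder at (335,420) with its block just below; I can't judge the block's rotation by eye. I'll ease off, lift and measure the block and stem angles by mask.

Call:
step_arm(increments=[[0,0,0,0.1,1],[0,0,0,0.2,1],[0,0,10,0.2,1],[0,0,30,0.2,1],[0,0,60,0.2,1],[0,0,62,0.2,1],[0,0,62,0.2,1]])

```text
t: 18.52
eef_pos: [0.6502, -0.1646, 0.3112]
tool_rot: [-0.001, 0.932, 0.362, 0.0]
contact_force: [-0.5, 0.3, -3.2]
opening: 0.0143
grasp_force: 82.4
```

Call:
step_arm(increments=[[-20,-20,0,0,1],[-48,-45,0,0,1],[-48,-45,0,0,1],[-48,-45,0,0,1]])

```text
t: 19.02
eef_pos: [0.6019, -0.2096, 0.3108]
tool_rot: [-0.001, 0.932, 0.362, -0.0]
contact_force: [-0.0, 0.2, -2.5]
opening: 0.0145
grasp_force: 82.2
```

```bash
python3 st.py; python3 snap.py w9; cat > ang.py <<'E'
from h import *
import pickle,sys
# block/stem yaw (mod 90) and centre from near-nadir wrist view: args name x y ztop(stem)
def meas(n,x,y,zt):
    c=pickle.load(open(f'pics/{n}.pkl','rb'));im=np.load(f'pics/{n}.npy').astype(int)
    zb=zt-.022
    r,g,b=im[...,0],im[...,1],im[...,2]
    br=((r-b>60)&(r-g>15)).astype(np.uint8)
    u,v=proj(c,[x,y,zb]).astype(int);w=30
    msk=np.zeros_like(br);msk[max(0,v-w):v+w,max(0,u-w):u+w]=1
    k=br&msk
    k=cv2.morphologyEx(k,cv2.MORPH_OPEN,np.ones((3,3),np.uint8))
    cs,_=cv2.findContours(k,cv2.RETR_EXTERNAL,cv2.CHAIN_APPROX_NONE);q=max(cs,key=cv2.contourArea)
    P=np.array([onz(c,*p[0],zb)[:2] for p in q])
    hull=cv2.convexHull((P*1e4).astype(np.float32));rc=cv2.minAreaRect(hull)
    B=cv2.boxPoints(rc)/1e4;d=B[1]-B[0]
    print('block',np.degrees(np.arctan2(d[1],d[0]))%90,np.array(rc[1])/1e4,B.mean(0))
    # stem: grey pixels inside filled block hull
    f=np.zeros_like(br);cv2.fillConvexPoly(f,cv2.convexHull(q),1)
    f=cv2.erode(f,np.ones((3,3),np.uint8))
    s=(f==1)&(r-b<28)
    n2,l,st,ct=cv2.connectedComponentsWithStats(s.astype(np.uint8));i=1+st[1:,4].argmax()
    cs,_=cv2.findContours((l==i).astype(np.uint8),cv2.RETR_EXTERNAL,cv2.CHAIN_APPROX_NONE)
    P=np.array([onz(c,*p[0],zt-.006)[:2] for p in cs[0]]);rc=cv2.minAreaRect((P*1e4).astype(np.float32));B=cv2.boxPoints(rc)/1e4;d=B[1]-B[0]
    print('stem',np.degrees(np.arctan2(d[1],d[0]))%90,np.array(rc[1])/1e4,B.mean(0),'px',st[i,4])
if __name__=='__main__': meas(sys.argv[1],*map(float,sys.argv[2:5]))
E
python3 ang.py w7 .6487 -.166 .218; python3 ang.py w9 .6487 -.166 .218
```

```text
19.025 [ 0.6019 -0.2096  0.3108] theta 312.48 F [-0.   0.2 -2.5] T [-0.03  -0.052 -0.044] j6 1.97 tau6 0.001 0.0145 82.1966564655304
19.025 [ 0.6019 -0.2096  0.3108] [-0.44  0.52  0.47  1.53  0.    1.97] [-0.   0.2 -2.5]
block 0.6660614 [0.03174839 0.02524232] [ 0.65177053 -0.16515797]
stem 57.51353 [0.01129963 0.0117129 ] [ 0.64825445 -0.16537273] px 217
block 0.8100128 [0.03258864 0.02531865] [ 0.65248287 -0.16525823]
stem 42.455273 [0.01072116 0.01112138] [ 0.64877367 -0.16553192] px 213
```

The mask method works: the block holds at 0.8° while the stem went from 57.5° to 42.5°, so the valve is still turning freely and not seated. I re-index the key by a quarter turn to regain wrist range and carry on.

Call:
step_arm(increments=[[48,45,0,0.18,1],[48,45,0,0.36,1],[48,45,0,0.54,1],[48,45,0,0.72,1],[48,45,0,0.9,1],[48,45,0,1.08,1],[48,45,0,1.26,1],[48,45,0,1.44,1]])

```text
t: 20.08
eef_pos: [0.6508, -0.1641, 0.3111]
tool_rot: [-0.0, 0.458, 0.889, 0.0]
contact_force: [0.4, 0.3, -2.4]
opening: 0.0147
grasp_force: 82.2
```

Call:
step_arm(increments=[[0,0,0,0.13,1],[0,0,0,0.13,1],[0,0,-30,0.13,1],[0,0,-45,0.13,1],[0,0,-55,0.13,1],[0,0,-62,0.13,1],[0,0,-63,0.13,1],[0,0,-63,0.13,1]])

```text
t: 21.08
eef_pos: [0.6498, -0.1654, 0.2487]
tool_rot: [-0.0, 0.403, 0.915, -0.0]
contact_force: [-2.5, -3.2, -3.6]
opening: 0.0142
grasp_force: 82.1
```

```bash
python3 st.py
```

```text
21.075 [ 0.6498 -0.1654  0.2487] theta 42.42 F [-2.5 -3.2 -3.6] T [-0.613  0.762  0.049] j6 0.49 tau6 0.016 0.0142 82.14684247970581
```

Call:
step_arm(increments=[[0,0,0,-0.1,1],[0,0,0,-0.2,1],[0,0,0,-0.3,1]])

```text
t: 21.45
eef_pos: [0.6496, -0.1655, 0.249]
tool_rot: [-0.0, 0.537, 0.844, -0.001]
contact_force: [-4.1, -2.9, -2.9]
opening: 0.0145
grasp_force: 82.1
```

```bash
python3 st.py
```

```text
21.45 [ 0.6496 -0.1655  0.249 ] theta 25.07 F [-4.1 -2.9 -2.9] T [-0.633  0.943  0.169] j6 0.79 tau6 -0.519 0.0145 82.14476823806763
```

Call:
step_arm(increments=[[0,0,0,-0.08,1],[0,0,0,-0.16,1],[0,0,0,-0.16,1]])

```text
t: 21.82
eef_pos: [0.6497, -0.1655, 0.249]
tool_rot: [-0.0, 0.601, 0.799, -0.0]
contact_force: [-4.8, -2.8, -1.4]
opening: 0.0146
grasp_force: 82.1
```

```bash
python3 st.py
```

```text
21.825 [ 0.6497 -0.1655  0.249 ] theta 16.14 F [-4.8 -2.8 -1.4] T [-0.599  0.943  0.114] j6 0.95 tau6 0.229 0.0146 82.13259816169739
```

Call:
step_arm(increments=[[0,0,0,-0.1,1],[0,0,0,-0.2,1],[0,0,0,-0.2,1]])

```text
t: 22.2
eef_pos: [0.6499, -0.1654, 0.249]
tool_rot: [0.0, 0.677, 0.736, -0.0]
contact_force: [-3.2, -3.9, -3.1]
opening: 0.0144
grasp_force: 82.2
```

```bash
python3 st.py
```

```text
22.2 [ 0.6499 -0.1654  0.249 ] theta 4.76 F [-3.2 -3.9 -3.1] T [-0.62   0.966  0.115] j6 1.14 tau6 0.309 0.0144 82.20609784126282
```

Call:
step_arm(increments=[[0,0,0,-0.1,1],[0,0,0,-0.2,1],[0,0,0,-0.2,1]])

```text
t: 22.58
eef_pos: [0.6501, -0.1654, 0.249]
tool_rot: [0.0, 0.747, 0.665, -0.0]
contact_force: [-4.3, -3.3, -2.2]
opening: 0.0143
grasp_force: 82.3
```

```bash
python3 st.py
```

```text
22.575 [ 0.6501 -0.1654  0.249 ] theta 353.37 F [-4.3 -3.3 -2.2] T [-0.682  1.016  0.33 ] j6 1.34 tau6 0.517 0.0143 82.32363224029541
```

Call:
step_arm(increments=[[0,0,0,-0.1,1],[0,0,0,-0.2,1],[0,0,0,-0.2,1]])

```text
t: 22.95
eef_pos: [0.6502, -0.1655, 0.2492]
tool_rot: [0.0, 0.809, 0.587, -0.0]
contact_force: [-5.1, -4.0, -5.8]
opening: 0.0143
grasp_force: 81.6
```

```bash
python3 st.py
```

```text
22.95 [ 0.6502 -0.1655  0.2492] theta 341.94 F [-5.1 -4.  -5.8] T [-0.704  1.076  0.079] j6 1.54 tau6 0.283 0.0143 81.55219316482544
```

The torque peaked at the same stem angle both times (about 0.33 Nm) and then dropped. So the seat is at a key angle near 353° mod 90, and pushing further made the key jump a corner and reopen the valve. I return to the seat in fine steps and stop when the torque rises.

Call:
step_arm(increments=[[0,0,-1,-0.17,1],[0,0,-1,-0.34,1],[0,0,-1,-0.51,1],[0,0,-1,-0.68,1],[0,0,-1,-0.85,1],[0,0,-1,-1.02,1],[0,0,-1,-1.15,1],[0,0,-1,-1.2,1]])

```text
t: 23.95
eef_pos: [0.6508, -0.1661, 0.2483]
tool_rot: [0.001, 1.0, 0.027, 0.001]
contact_force: [-2.7, -4.8, -1.8]
opening: 0.0144
grasp_force: 82.3
```

Call:
step_arm(increments=[[0,0,0,-0.05,1],[0,0,0,-0.05,1]])

```text
t: 24.2
eef_pos: [0.6508, -0.1662, 0.2483]
tool_rot: [0.001, 1.0, 0.003, 0.001]
contact_force: [-2.2, -4.6, -3.0]
opening: 0.0143
grasp_force: 82.3
```

```bash
python3 st.py
```

```text
24.2 [ 0.6508 -0.1662  0.2483] theta 270.33 F [-2.2 -4.6 -3. ] T [-1.151  0.627  0.259] j6 2.79 tau6 0.32 0.0143 82.2604751586914
```

Call:
step_arm(increments=[[0,0,0,-0.05,1],[0,0,0,-0.05,1],[0,0,0,-0.05,1]])

```text
t: 24.58
eef_pos: [0.6508, -0.1662, 0.2484]
tool_rot: [0.001, 1.0, -0.022, 0.001]
contact_force: [-2.5, -5.0, -2.8]
opening: 0.0143
grasp_force: 82.3
```

```bash
python3 st.py
```

```text
24.575 [ 0.6508 -0.1662  0.2484] theta 267.49 F [-2.5 -5.  -2.8] T [-1.076  0.614  0.349] j6 2.84 tau6 0.295 0.0143 82.2835636138916
```

Call:
step_arm(increments=[[0,0,0,-0.05,1],[0,0,0,-0.05,1],[0,0,0,-0.05,1]])

```text
t: 24.95
eef_pos: [0.6507, -0.1662, 0.2483]
tool_rot: [0.001, 0.999, -0.047, 0.001]
contact_force: [-1.4, -6.0, -2.3]
opening: 0.0145
grasp_force: 82.3
```

```bash
python3 st.py
```

```text
24.95 [ 0.6507 -0.1662  0.2483] theta 264.6 F [-1.4 -6.  -2.3] T [-1.095  0.684  0.225] j6 2.89 tau6 0.213 0.0145 82.26296782493591
```

Call:
step_arm(increments=[[0,0,0,-0.03,1],[0,0,0,-0.03,1],[0,0,0,-0.03,1]])

```text
t: 25.32
eef_pos: [0.6508, -0.1662, 0.2484]
tool_rot: [0.001, 0.998, -0.062, 0.001]
contact_force: [-3.5, -4.5, -2.5]
opening: 0.0146
grasp_force: 82.3
```

```bash
python3 st.py
```

```text
25.325 [ 0.6508 -0.1662  0.2484] theta 262.88 F [-3.5 -4.5 -2.5] T [-1.201  0.564  0.216] j6 2.92 tau6 0.18 0.0146 82.25775003433228
```

Call:
step_arm(increments=[[0,0,0,-0.03,1],[0,0,0,-0.03,1],[0,0,0,-0.03,1]])

```text
t: 25.7
eef_pos: [0.6508, -0.1662, 0.2484]
tool_rot: [0.001, 0.997, -0.077, 0.001]
contact_force: [-3.7, -5.3, -2.5]
opening: 0.0144
grasp_force: 82.3
```

```bash
python3 st.py
```

```text
25.7 [ 0.6508 -0.1662  0.2484] theta 261.2 F [-3.7 -5.3 -2.5] T [-1.152  0.627  0.431] j6 2.95 tau6 0.424 0.0144 82.34174966812134
```

Call:
step_arm(increments=[[0,0,0,-0.025,1],[0,0,0,-0.025,1],[0,0,0,-0.025,1]])

```text
t: 26.08
eef_pos: [0.6507, -0.1663, 0.2484]
tool_rot: [0.001, 0.996, -0.089, 0.001]
contact_force: [-2.4, -4.7, -2.5]
opening: 0.0148
grasp_force: 82.3
```

```bash
python3 st.py
```

```text
26.075 [ 0.6507 -0.1663  0.2484] theta 259.74 F [-2.4 -4.7 -2.5] T [-1.286  0.628  0.266] j6 2.98 tau6 0.283 0.0148 82.3288893699646
```

Call:
step_arm(increments=[[0,0,0,-0.025,1],[0,0,0,-0.025,1],[0,0,0,-0.025,1]])

```text
t: 26.45
eef_pos: [0.6507, -0.1662, 0.2484]
tool_rot: [0.001, 0.995, -0.102, 0.001]
contact_force: [-2.4, -4.5, -1.3]
opening: 0.0145
grasp_force: 82.3
```

```bash
python3 st.py
```

```text
26.45 [ 0.6507 -0.1662  0.2484] theta 258.3 F [-2.4 -4.5 -1.3] T [-1.138  0.707  0.174] j6 3.0 tau6 0.218 0.0145 82.2827661037445
```

Call:
step_arm(increments=[[0,0,0,-0.025,1],[0,0,0,-0.025,1],[0,0,0,-0.025,1]])

```text
t: 26.82
eef_pos: [0.6508, -0.1662, 0.2484]
tool_rot: [0.001, 0.993, -0.114, 0.001]
contact_force: [-3.0, -5.0, -2.8]
opening: 0.0145
grasp_force: 82.3
```

```bash
python3 st.py
```

```text
26.825 [ 0.6508 -0.1662  0.2484] theta 256.86 F [-3.  -5.  -2.8] T [-1.101  0.589  0.197] j6 3.03 tau6 0.183 0.0145 82.27459073066711
```

Call:
step_arm(increments=[[0,0,0,0.1,1],[0,0,0,0.2,1],[0,0,10,0.2,1],[0,0,30,0.2,1],[0,0,60,0.2,1],[-30,0,62,0.2,1],[-63,0,62,0.2,1],[-63,0,62,0.2,1]])

```text
t: 27.82
eef_pos: [0.5861, -0.1639, 0.3113]
tool_rot: [-0.001, 1.0, -0.016, 0.001]
contact_force: [1.0, 0.6, -2.0]
opening: 0.0147
grasp_force: 82.3
```

```bash
python3 st.py; python3 snap.py w10; python3 ang.py w10 .6487 -.166 .218
```

```text
27.825 [ 0.5861 -0.1639  0.3113] theta 268.17 F [ 1.   0.6 -2. ] T [-0.014 -0.058 -0.013] j6 2.8 tau6 -0.027 0.0147 82.31931209564209
27.825 [ 0.5861 -0.1639  0.3113] [-0.38  0.45  0.36  1.48  0.    2.8 ] [ 1.   0.6 -2. ]
block 88.139854 [0.02481808 0.0317382 ] [ 0.6533337  -0.16671912]
stem 21.92675 [0.01132352 0.01154339] [ 0.64920855 -0.16673017] px 214
```

```bash
python3 - <<'E'
from h import *
import pickle
c=pickle.load(open('pics/w10.pkl','rb'));im=np.load('pics/w10.npy').astype(int)
u,v=proj(c,[.6487,-.166,.21]).astype(int)
g=im.sum(2)//3;br=(im[...,0]-im[...,2]>45)
print(u,v)
for y in range(v-20,v+20): print(''.join('.' if br[y,x] else chr(ord('0')+min(9,max(0,(g[y,x]-30)//12))) for x in range(u-24,u+26)))
E
```

```text
322 125
23333333333323223...............222322222222222222
23333333333332323...............222322222222222212
23223333333333222...............222222222222211122
22223333323232222...............221221222222221222
223233333332222222.....................32222222222
22333233223............................32122212121
3322232322..............................2222222211
2223332323..............................2211222212
3233223223..............................2222212212
3223233222..............................2212122221
3232322222..............................2122222222
3233333232.................444..........3122222121
3223232222...............44444..........3122212211
2223222222.............54444434.........3222222121
2222323222...........5544434433.........2221221211
2223232221.........6443444564435........2222121122
2222333321.......555433456775434........3112212212
2323232221......6444445667766443........2122211122
2222322221.......4335666677764334.......2111121111
2222232222.......5335666677775343.......2111211112
2222232222........3246777766674334......2112112111
2222222221........323
[... 247 characters left out ...]
.......32244322333.........3111111111
22222222222.........322222233............111111121
22222212222..........322233.............2111111111
22212222221..........3233...............3111111111
22212222221.............................3111111111
22222212222.............................3111111112
22221222211..............................111111111
12222221222.............................2101111211
12122222222............................31111111111
211222222223....2...222222212112121211112111111111
22112112121222222111100000000001101111011111111111
12121122222222221001000000000001101111111111111111
11111122221122221111100001010001111111111111111110
11112212221122211111111101111101111101111111110111
```

The block has now twisted to -1.9°, so a seat was reached, but the stem reads 22°, not square with the key. The key may not have been fully home. I re-index to the stem and press down until there is real contact.

Call:
step_arm(increments=[[10,0,0,0.18,1],[30,0,0,0.36,1],[50,0,0,0.54,1],[64,-2,0,0.72,1],[64,-2,0,0.9,1],[64,-2,0,1.08,1],[64,-2,0,1.26,1],[64,-2,0,1.44,1]])

```text
t: 28.88
eef_pos: [0.6532, -0.1666, 0.3104]
tool_rot: [0.001, 0.76, 0.65, 0.002]
contact_force: [0.4, -1.6, -3.0]
opening: 0.0145
grasp_force: 82.3
```

Call:
step_arm(increments=[[0,0,0,0.18,1],[0,0,0,0.36,1],[0,0,0,0.54,1],[0,0,-30,0.54,1],[0,0,-45,0.54,1],[0,0,-55,0.54,1],[0,0,-62,0.54,1],[0,0,-62,0.54,1]])

```text
t: 29.88
eef_pos: [0.6513, -0.1675, 0.2479]
tool_rot: [-0.0, 0.562, 0.827, -0.0]
contact_force: [-4.0, -2.3, -1.8]
opening: 0.0148
grasp_force: 82.4
```

```bash
python3 st.py
```

```text
29.875 [ 0.6513 -0.1675  0.2479] theta 21.58 F [-4.  -2.3 -1.8] T [-4.340e-01  1.088e+00  1.000e-03] j6 0.85 tau6 0.009 0.0148 82.3553216457367
```

Call:
step_arm(increments=[[0,0,-2,0,1],[0,0,-4,0,1],[0,0,-4,0,1]])

```text
t: 30.25
eef_pos: [0.6519, -0.1675, 0.2479]
tool_rot: [0.002, 0.562, 0.827, 0.0]
contact_force: [-8.4, -0.3, 12.2]
opening: 0.0148
grasp_force: 84.6
```

Call:
step_arm(increments=[[0,0,-2,0,1],[0,0,-3,0,1],[0,0,-3,0,1]])

```text
t: 30.62
eef_pos: [0.6522, -0.1676, 0.2479]
tool_rot: [0.004, 0.562, 0.827, 0.001]
contact_force: [-10.4, 0.8, 23.2]
opening: 0.0146
grasp_force: 86.2
```

```bash
python3 st.py
```

```text
30.625 [ 0.6522 -0.1676  0.2479] theta 21.59 F [-10.4   0.8  23.2] T [ 0.144  2.738 -0.01 ] j6 0.85 tau6 -0.01 0.0146 86.16222023963928
```

The hard stop at z = .2479 confirms the key was fully home. I now release the pressure and turn in small steps from a known alignment, reading the torque at each.

Call:
step_arm(increments=[[0,0,6,0,1],[0,0,6,-0.08,1],[0,0,6,-0.16,1],[0,0,6,-0.16,1],[0,0,6,-0.16,1]])

```text
t: 31.25
eef_pos: [0.6513, -0.1672, 0.2479]
tool_rot: [0.0, 0.626, 0.779, -0.0]
contact_force: [-5.9, -1.0, 3.3]
opening: 0.0145
grasp_force: 83.1
```

```bash
python3 st.py
```

```text
31.25 [ 0.6513 -0.1672  0.2479] theta 12.42 F [-5.9 -1.   3.3] T [-0.193  1.434  0.024] j6 1.01 tau6 0.002 0.0145 83.08582305908203
```

Call:
step_arm(increments=[[0,0,0,-0.05,1],[0,0,0,-0.05,1],[0,0,0,-0.05,1]])

```text
t: 31.62
eef_pos: [0.6513, -0.1671, 0.248]
tool_rot: [0.0, 0.646, 0.764, -0.0]
contact_force: [-6.6, -1.1, 3.5]
opening: 0.0143
grasp_force: 83.1
```

```bash
python3 st.py
```

```text
31.625 [ 0.6513 -0.1671  0.248 ] theta 9.56 F [-6.6 -1.1  3.5] T [-0.112  1.416  0.021] j6 1.06 tau6 0.018 0.0143 83.10431957244873
```

Call:
step_arm(increments=[[0,0,0,-0.05,1],[0,0,0,-0.05,1],[0,0,0,-0.05,1]])

```text
t: 32.0
eef_pos: [0.6513, -0.1671, 0.248]
tool_rot: [0.0, 0.665, 0.747, -0.0]
contact_force: [-5.4, -0.9, 3.3]
opening: 0.0142
grasp_force: 83.1
```

```bash
python3 st.py
```

```text
32.0 [ 0.6513 -0.1671  0.248 ] theta 6.7 F [-5.4 -0.9  3.3] T [-0.154  1.512  0.108] j6 1.11 tau6 0.086 0.0142 83.13477158546448
```

Call:
step_arm(increments=[[0,0,0,-0.05,1],[0,0,0,-0.05,1],[0,0,0,-0.05,1]])

```text
t: 32.38
eef_pos: [0.6513, -0.167, 0.248]
tool_rot: [0.0, 0.683, 0.73, 0.0]
contact_force: [-5.4, 0.2, 3.5]
opening: 0.0144
grasp_force: 83.1
```

```bash
python3 st.py
```

```text
32.375 [ 0.6513 -0.167   0.248 ] theta 3.85 F [-5.4  0.2  3.5] T [-0.171  1.447  0.107] j6 1.16 tau6 0.151 0.0144 83.14817905426025
```

Call:
step_arm(increments=[[0,0,0,-0.05,1],[0,0,0,-0.05,1],[0,0,0,-0.05,1]])

```text
t: 32.75
eef_pos: [0.6513, -0.1667, 0.2479]
tool_rot: [-0.0, 0.701, 0.713, 0.0]
contact_force: [-6.2, -0.1, 3.5]
opening: 0.0144
grasp_force: 83.2
```

```bash
python3 st.py
```

```text
32.75 [ 0.6513 -0.1667  0.2479] theta 1.01 F [-6.2 -0.1  3.5] T [0.053 1.427 0.212] j6 1.21 tau6 0.224 0.0144 83.17440390586853
```

Call:
step_arm(increments=[[0,0,0,-0.05,1],[0,0,0,-0.05,1],[0,0,0,-0.05,1]])

```text
t: 33.12
eef_pos: [0.6513, -0.1666, 0.2479]
tool_rot: [-0.0, 0.718, 0.696, 0.0]
contact_force: [-6.7, 0.9, 3.1]
opening: 0.0147
grasp_force: 83.2
```

```bash
python3 st.py
```

```text
33.125 [ 0.6513 -0.1666  0.2479] theta 358.15 F [-6.7  0.9  3.1] T [-0.007  1.41   0.258] j6 1.26 tau6 0.258 0.0147 83.16191554069519
```

Call:
step_arm(increments=[[0,0,0,-0.05,1],[0,0,0,-0.05,1],[0,0,0,-0.05,1]])

```text
t: 33.5
eef_pos: [0.6513, -0.1667, 0.2479]
tool_rot: [-0.0, 0.736, 0.677, 0.0]
contact_force: [-6.6, -0.0, 3.6]
opening: 0.0143
grasp_force: 83.1
```

```bash
python3 st.py
```

```text
33.5 [ 0.6513 -0.1667  0.2479] theta 355.29 F [-6.6 -0.   3.6] T [0.052 1.331 0.254] j6 1.31 tau6 0.26 0.0143 83.13393473625183
```

Call:
step_arm(increments=[[0,0,0,-0.05,1],[0,0,0,-0.05,1],[0,0,0,-0.05,1]])

```text
t: 33.88
eef_pos: [0.6513, -0.1667, 0.2479]
tool_rot: [-0.0, 0.752, 0.659, 0.0]
contact_force: [-6.0, 0.5, 2.2]
opening: 0.0142
grasp_force: 83.2
```

```bash
python3 st.py
```

```text
33.875 [ 0.6513 -0.1667  0.2479] theta 352.44 F [-6.   0.5  2.2] T [0.016 1.49  0.338] j6 1.36 tau6 0.35 0.0142 83.17994356155396
```

The torque rises steadily from 0.11 to 0.34 Nm starting just after contact, so the valve is seated at a stem angle near 22° and the rest is grip compliance. I ease back, lift and check the stem.

Call:
step_arm(increments=[[0,0,0,0.15,1],[0,0,0,0.3,1],[0,0,0,0.42,1],[0,0,10,0.42,1],[0,0,30,0.42,1],[0,0,60,0.42,1],[0,0,63,0.42,1],[0,0,63,0.42,1]])

```text
t: 34.88
eef_pos: [0.6522, -0.1671, 0.3097]
tool_rot: [0.001, 0.599, 0.801, 0.001]
contact_force: [0.2, -0.4, -2.9]
opening: 0.0142
grasp_force: 82.5
```

Call:
step_arm(increments=[[20,-50,0,0,1],[15,-60,0,0,1],[15,-60,0,0,1],[15,-60,0,0,1]])

```text
t: 35.38
eef_pos: [0.666, -0.2262, 0.3103]
tool_rot: [0.0, 0.599, 0.801, 0.0]
contact_force: [-0.6, -0.0, -2.3]
opening: 0.0144
grasp_force: 82.2
```

```bash
python3 st.py; python3 snap.py w11; python3 ang.py w11 .6487 -.166 .218
```

```text
35.375 [ 0.666  -0.2262  0.3103] theta 16.42 F [-0.6 -0.  -2.3] T [ 0.001  0.024 -0.008] j6 0.87 tau6 0.002 0.0144 82.16665506362915
35.375 [ 0.666  -0.2262  0.3103] [-0.42  0.71  0.81  1.67  0.    0.87] [-0.6 -0.  -2.3]
block 89.98275 [0.02503667 0.0323752 ] [ 0.65276974 -0.16612758]
stem 16.838081 [0.01107907 0.01155927] [ 0.64915186 -0.16644669] px 215
```

Static torque of 0.34 Nm is well above the 0.12 Nm turning torque, so valve D is shut. Now I measure the other three stems the same way, from directly above.

Call:
step_arm(increments=[[0,0,35,0,1],[0,50,35,0,1],[0,95,35,0,1],[0,95,35,0,1],[0,95,35,0,1]])

```text
t: 36.05
eef_pos: [0.666, -0.1314, 0.3457]
tool_rot: [0.001, 0.599, 0.801, 0.0]
contact_force: [0.1, -0.4, -2.2]
opening: 0.0145
grasp_force: 82.4
```

```bash
python3 snap.py c1; python3 ang.py c1 .6459 -.0665 .253
```

```text
36.05 [ 0.666  -0.1314  0.3457] [-0.29  0.66  0.81  1.72 -0.    1.  ] [ 0.1 -0.4 -2.2]
block 1.9005051 [0.03243593 0.02509715] [ 0.6495811  -0.06604789]
stem 27.278671 [0.01109931 0.01148215] [ 0.64609414 -0.06639879] px 213
```

Call:
step_arm(increments=[[0,50,0,0,1],[0,100,0,0,1],[0,100,0,0,1],[0,100,0,0,1]])

```text
t: 36.6
eef_pos: [0.6662, -0.0332, 0.3447]
tool_rot: [0.0, 0.599, 0.8, -0.0]
contact_force: [0.2, -1.0, -2.1]
opening: 0.0148
grasp_force: 82.3
```

```bash
python3 snap.py b1; python3 ang.py b1 .6427 .034 .218
```

```text
36.6 [ 0.6662 -0.0332  0.3447] [-0.14  0.63  0.74  1.69 -0.    1.14] [ 0.2 -1.  -2.1]
block 1.1187134 [0.03297979 0.02517433] [0.6465639 0.0338621]
stem 25.467972 [0.01131188 0.01129713] [0.6430854  0.03368339] px 163
```

Call:
step_arm(increments=[[0,50,0,0,1],[0,100,0,0,1],[0,100,0,0,1],[0,100,0,0,1]])

```text
t: 37.15
eef_pos: [0.6664, 0.0663, 0.3446]
tool_rot: [0.0, 0.6, 0.8, -0.0]
contact_force: [-0.1, -0.5, -3.1]
opening: 0.0145
grasp_force: 82.3
```

```bash
python3 snap.py a1; python3 ang.py a1 .6393 .1333 .253; python3 st.py
```

```text
37.15 [0.6664 0.0663 0.3446] [ 0.    0.63  0.76  1.69 -0.    1.29] [-0.1 -0.5 -3.1]
block 2.5544968 [0.03278847 0.02507509] [0.64355373 0.13390914]
stem 15.435303 [0.01092828 0.01124213] [0.64004505 0.13347313] px 214
37.2 [0.6664 0.0659 0.3447] theta 16.27 F [ 0.6 -0.2 -2.2] T [-0.012 -0.019 -0.01 ] j6 1.29 tau6 -0.002 0.0144 82.32710123062134
```

Stems: C 27.3°, B 25.5° and A 15.4°, with centres matching the earlier fixes within 1 mm. On to A.

Call:
step_arm(increments=[[-13,35,0,0.18,1],[-25,68,0,0.36,1],[-25,68,0,0.54,1],[-25,68,0,0.72,1],[-25,68,0,0.9,1],[-25,68,0,1.08,1],[-25,68,0,1.26,1],[-25,68,0,1.44,1]])

```text
t: 38.2
eef_pos: [0.6416, 0.1336, 0.3448]
tool_rot: [0.0, -0.079, 0.997, -0.0]
contact_force: [-0.4, -0.2, -2.2]
opening: 0.0143
grasp_force: 82.3
```

Call:
step_arm(increments=[[0,0,0,0.115,1],[0,0,-25,0.115,1],[0,0,-40,0.115,1],[0,0,-48,0.115,1],[0,0,-48,0.115,1]])

```text
t: 38.83
eef_pos: [0.6404, 0.1337, 0.296]
tool_rot: [-0.002, -0.134, 0.991, -0.001]
contact_force: [-2.6, -3.3, -4.6]
opening: 0.0143
grasp_force: 82.0
```

```bash
python3 st.py
```

```text
38.825 [0.6404 0.1337 0.296 ] theta 105.37 F [-2.6 -3.3 -4.6] T [-0.837  0.526  0.013] j6 -0.16 tau6 -0.03 0.0143 82.03918218612671
```

Call:
step_arm(increments=[[0,0,-7,0,1],[0,0,-13,0,1],[0,0,-13,-0.15,1],[0,0,-13,-0.3,1],[0,0,-13,-0.45,1],[0,0,-13,-0.6,1],[0,0,-13,-0.75,1],[0,0,-13,-0.75,1]])

```text
t: 39.83
eef_pos: [0.6407, 0.135, 0.2839]
tool_rot: [-0.0, 0.237, 0.972, -0.001]
contact_force: [-4.1, -3.7, -2.3]
opening: 0.0145
grasp_force: 82.3
```

```bash
python3 st.py
```

```text
39.825 [0.6407 0.135  0.2839] theta 62.58 F [-4.1 -3.7 -2.3] T [-0.839  0.816  0.064] j6 0.59 tau6 0.317 0.0145 82.31096148490906
```

Call:
step_arm(increments=[[0,0,0,-0.1,1],[0,0,0,-0.15,1],[0,0,0,-0.15,1],[0,0,0,-0.15,1]])

```text
t: 40.33
eef_pos: [0.6408, 0.1351, 0.2839]
tool_rot: [-0.0, 0.309, 0.951, -0.001]
contact_force: [-4.5, -3.9, -2.3]
opening: 0.0143
grasp_force: 82.3
```

```bash
python3 st.py
```

```text
40.325 [0.6408 0.1351 0.2839] theta 54.06 F [-4.5 -3.9 -2.3] T [-0.827  0.783  0.088] j6 0.74 tau6 0.09 0.0143 82.28255152702332
```

Call:
step_arm(increments=[[0,0,0,-0.1,1],[0,0,0,-0.1,1],[0,0,0,-0.1,1]])

```text
t: 40.7
eef_pos: [0.6409, 0.1352, 0.2839]
tool_rot: [-0.0, 0.355, 0.935, -0.001]
contact_force: [-2.9, -3.4, -1.9]
opening: 0.0143
grasp_force: 82.3
```

```bash
python3 st.py
```

```text
40.7 [0.6409 0.1352 0.2839] theta 48.38 F [-2.9 -3.4 -1.9] T [-0.877  0.838  0.091] j6 0.84 tau6 0.067 0.0143 82.27566361427307
```

Call:
step_arm(increments=[[0,0,0,-0.12,1],[0,0,0,-0.12,1],[0,0,0,-0.12,1]])

```text
t: 41.08
eef_pos: [0.6409, 0.1353, 0.2839]
tool_rot: [-0.0, 0.411, 0.912, -0.0]
contact_force: [-3.5, -3.8, -2.9]
opening: 0.0145
grasp_force: 82.3
```

```bash
python3 st.py
```

```text
41.075 [0.6409 0.1353 0.2839] theta 41.53 F [-3.5 -3.8 -2.9] T [-0.939  0.744  0.086] j6 0.96 tau6 0.059 0.0145 82.27004170417786
```

Call:
step_arm(increments=[[0,0,0,-0.12,1],[0,0,0,-0.12,1],[0,0,0,-0.12,1]])

```text
t: 41.45
eef_pos: [0.6409, 0.1354, 0.2839]
tool_rot: [-0.0, 0.464, 0.886, -0.0]
contact_force: [-2.7, -3.3, -2.5]
opening: 0.0146
grasp_force: 82.3
```

```bash
python3 st.py
```

```text
41.45 [0.6409 0.1354 0.2839] theta 34.71 F [-2.7 -3.3 -2.5] T [-0.888  0.819  0.079] j6 1.08 tau6 0.06 0.0146 82.2717797756195
```

Call:
step_arm(increments=[[0,0,0,-0.14,1],[0,0,0,-0.14,1],[0,0,0,-0.14,1]])

```text
t: 41.82
eef_pos: [0.6409, 0.1355, 0.2839]
tool_rot: [-0.0, 0.524, 0.851, -0.0]
contact_force: [-2.7, -4.2, -3.0]
opening: 0.0147
grasp_force: 82.3
```

```bash
python3 st.py
```

```text
41.825 [0.6409 0.1355 0.2839] theta 26.75 F [-2.7 -4.2 -3. ] T [-0.888  0.792  0.043] j6 1.22 tau6 0.054 0.0147 82.27405071258545
```

Call:
step_arm(increments=[[0,0,0,-0.12,1],[0,0,0,-0.12,1],[0,0,0,-0.12,1]])

```text
t: 42.2
eef_pos: [0.641, 0.1355, 0.2838]
tool_rot: [0.0, 0.574, 0.819, -0.0]
contact_force: [-2.8, -3.4, -2.0]
opening: 0.0142
grasp_force: 82.3
```

```bash
python3 st.py
```

```text
42.2 [0.641  0.1355 0.2838] theta 19.9 F [-2.8 -3.4 -2. ] T [-0.867  0.838  0.066] j6 1.34 tau6 0.061 0.0142 82.26368308067322
```

Call:
step_arm(increments=[[0,0,0,-0.14,1],[0,0,0,-0.14,1],[0,0,0,-0.14,1]])

```text
t: 42.58
eef_pos: [0.641, 0.1356, 0.2838]
tool_rot: [0.0, 0.63, 0.777, -0.0]
contact_force: [-4.0, -3.9, -2.7]
opening: 0.0144
grasp_force: 82.3
```

```bash
python3 st.py
```

```text
42.575 [0.641  0.1356 0.2838] theta 11.92 F [-4.  -3.9 -2.7] T [-0.978  0.826  0.02 ] j6 1.47 tau6 0.055 0.0144 82.27693319320679
```

Call:
step_arm(increments=[[0,0,0,-0.12,1],[0,0,0,-0.12,1],[0,0,0,-0.12,1]])

```text
t: 42.95
eef_pos: [0.6411, 0.1356, 0.2838]
tool_rot: [0.0, 0.675, 0.738, -0.0]
contact_force: [-3.1, -3.9, -2.8]
opening: 0.0141
grasp_force: 82.3
```

```bash
python3 st.py
```

```text
42.95 [0.6411 0.1356 0.2838] theta 5.05 F [-3.1 -3.9 -2.8] T [-0.925  0.777  0.042] j6 1.59 tau6 0.065 0.0141 82.27714419364929
```

Call:
step_arm(increments=[[0,0,0,-0.12,1],[0,0,0,-0.12,1],[0,0,0,-0.12,1]])

```text
t: 43.32
eef_pos: [0.6411, 0.1357, 0.2838]
tool_rot: [0.0, 0.718, 0.696, -0.0]
contact_force: [-2.6, -4.0, -2.3]
opening: 0.0144
grasp_force: 82.3
```

```bash
python3 st.py
```

```text
43.325 [0.6411 0.1357 0.2838] theta 358.18 F [-2.6 -4.  -2.3] T [-0.973  0.77   0.046] j6 1.71 tau6 0.066 0.0144 82.27164030075073
```

Call:
step_arm(increments=[[0,0,0,-0.12,1],[0,0,0,-0.12,1],[0,0,0,-0.12,1]])

```text
t: 43.7
eef_pos: [0.6411, 0.1357, 0.2838]
tool_rot: [0.0, 0.759, 0.651, -0.0]
contact_force: [-3.6, -4.2, -2.4]
opening: 0.0143
grasp_force: 82.3
```

```bash
python3 st.py
```

```text
43.7 [0.6411 0.1357 0.2838] theta 351.22 F [-3.6 -4.2 -2.4] T [-0.956  0.717  0.115] j6 1.84 tau6 0.029 0.0143 82.26320028305054
```

Call:
step_arm(increments=[[0,0,0,-0.08,1],[0,0,0,-0.08,1],[0,0,0,-0.08,1]])

```text
t: 44.08
eef_pos: [0.6411, 0.1358, 0.2838]
tool_rot: [0.0, 0.785, 0.619, -0.0]
contact_force: [-2.5, -4.7, -3.1]
opening: 0.0146
grasp_force: 82.3
```

```bash
python3 st.py
```

```text
44.075 [0.6411 0.1358 0.2838] theta 346.48 F [-2.5 -4.7 -3.1] T [-1.028  0.697  0.088] j6 1.92 tau6 0.078 0.0146 82.26698756217957
```

Call:
step_arm(increments=[[0,0,0,-0.08,1],[0,0,0,-0.08,1],[0,0,0,-0.08,1]])

```text
t: 44.45
eef_pos: [0.6412, 0.1358, 0.2838]
tool_rot: [0.0, 0.81, 0.587, 0.0]
contact_force: [-3.3, -3.2, -3.0]
opening: 0.0143
grasp_force: 82.2
```

```bash
python3 st.py
```

```text
44.45 [0.6412 0.1358 0.2838] theta 341.83 F [-3.3 -3.2 -3. ] T [-1.018  0.696  0.123] j6 2.0 tau6 0.077 0.0143 82.24928140640259
```

Call:
step_arm(increments=[[0,0,0,-0.08,1],[0,0,0,-0.08,1],[0,0,0,-0.08,1]])

```text
t: 44.82
eef_pos: [0.6411, 0.1358, 0.2839]
tool_rot: [0.0, 0.833, 0.553, 0.0]
contact_force: [-3.3, -4.4, -3.1]
opening: 0.0143
grasp_force: 82.2
```

```bash
python3 st.py
```

```text
44.825 [0.6411 0.1358 0.2839] theta 337.2 F [-3.3 -4.4 -3.1] T [-0.954  0.689  0.095] j6 2.08 tau6 0.076 0.0143 82.23330974578857
```

Call:
step_arm(increments=[[0,0,0,-0.08,1],[0,0,0,-0.08,1],[0,0,0,-0.08,1]])

```text
t: 45.2
eef_pos: [0.6412, 0.1358, 0.2838]
tool_rot: [0.0, 0.854, 0.52, 0.0]
contact_force: [-2.4, -4.8, -3.6]
opening: 0.0142
grasp_force: 82.3
```

```bash
python3 st.py
```

```text
45.2 [0.6412 0.1358 0.2838] theta 332.64 F [-2.4 -4.8 -3.6] T [-1.037  0.632  0.252] j6 2.16 tau6 0.246 0.0142 82.28639245033264
```

Call:
step_arm(increments=[[0,0,0,-0.08,1],[0,0,0,-0.08,1],[0,0,0,-0.08,1]])

```text
t: 45.58
eef_pos: [0.6413, 0.1357, 0.2839]
tool_rot: [0.0, 0.874, 0.485, 0.0]
contact_force: [-2.3, -4.1, -2.4]
opening: 0.0147
grasp_force: 82.3
```

```bash
python3 st.py
```

```text
45.575 [0.6413 0.1357 0.2839] theta 328.07 F [-2.3 -4.1 -2.4] T [-1.091  0.595  0.367] j6 2.24 tau6 0.374 0.0147 82.31431245803833
```

Call:
step_arm(increments=[[0,0,0,-0.08,1],[0,0,0,-0.08,1],[0,0,0,-0.08,1]])

```text
t: 45.95
eef_pos: [0.6413, 0.1357, 0.2839]
tool_rot: [0.0, 0.893, 0.45, 0.0]
contact_force: [-2.2, -4.4, -1.3]
opening: 0.0142
grasp_force: 82.3
```

```bash
python3 st.py
```

```text
45.95 [0.6413 0.1357 0.2839] theta 323.43 F [-2.2 -4.4 -1.3] T [-1.028  0.577  0.133] j6 2.32 tau6 0.156 0.0142 82.27548480033875
```

Torque reached 0.37 Nm, then dropped to 0.13. I ease back by 0.2 rad, lift and measure what moved.

Call:
step_arm(increments=[[0,0,0,0.1,1],[0,0,0,0.2,1],[0,0,0,0.2,1]])

```text
t: 46.32
eef_pos: [0.641, 0.1358, 0.2839]
tool_rot: [0.0, 0.844, 0.537, -0.0]
contact_force: [-2.4, -4.8, -3.1]
opening: 0.0148
grasp_force: 82.4
```

```bash
python3 st.py
```

```text
46.325 [0.641  0.1358 0.2839] theta 334.95 F [-2.4 -4.8 -3.1] T [-1.074  0.697  0.323] j6 2.12 tau6 0.178 0.0148 82.35175967216492
```

Call:
step_arm(increments=[[0,0,10,0,1],[0,0,30,0,1],[0,0,60,0,1],[-25,-30,62,0,1],[-30,-58,62,0,1],[-30,-58,62,0,1],[-30,-58,62,0,1]])

```text
t: 47.2
eef_pos: [0.6121, 0.0788, 0.3471]
tool_rot: [0.0, 0.844, 0.536, 0.002]
contact_force: [1.1, 0.1, -2.1]
opening: 0.0145
grasp_force: 82.3
```

```bash
python3 st.py; python3 snap.py a2; python3 ang.py a2 .64 .1335 .253
python3 - <<'E'
from h import *
for n in('w5','w7','w9','w10','w11','a1','a2'):
    g=np.load(f'pics/{n}.npy').mean(2); out=[]
    for v in (185,200,215):
        r=g[v,285:356]<62
        x=np.where(r)[0]+285; out.append((int(x.min()),int(x.max())) if len(x) else None)
    print(n,out)
E
```

```text
47.2 [0.6121 0.0788 0.3471] theta 334.87 F [ 1.1  0.1 -2.1] T [0.022 0.023 0.024] j6 2.03 tau6 -0.0 0.0145 82.33034491539001
47.2 [0.6121 0.0788 0.3471] [0.02 0.48 0.5  1.59 0.   2.03] [ 1.1  0.1 -2.1]
block 0.42401123 [0.03254209 0.02496857] [0.6426362  0.13399869]
stem 85.6774 [0.01147222 0.01115235] [0.63906986 0.13392016] px 205
w5 [(287, 351), (285, 355), (285, 355)]
w7 [(303, 337), (285, 355), (285, 355)]
w9 [(303, 337), (285, 355), (285, 355)]
w10 [(303, 336), (285, 355), (285, 355)]
w11 [(303, 337), (285, 355), (285, 355)]
a1 [(285, 337), (285, 355), (285, 355)]
a2 [(303, 355), (285, 355), (292, 355)]
```

A is shut: its stem is at 355.7°, turned 1.9 rad, and its cylinder has twisted about 2° against the bay, with the key still loaded clockwise when eased. Next is B.

Call:
step_arm(increments=[[16,-22,0,0.18,1],[32,-44,0,0.36,1],[32,-44,0,0.54,1],[32,-44,0,0.72,1],[32,-44,0,0.9,1],[32,-44,0,1.08,1],[32,-44,0,1.26,1],[32,-44,0,1.44,1]])

```text
t: 48.25
eef_pos: [0.6437, 0.0352, 0.3458]
tool_rot: [0.0, 0.278, 0.961, 0.001]
contact_force: [-0.2, 0.3, -1.9]
opening: 0.0145
grasp_force: 82.3
```

Call:
step_arm(increments=[[0,0,0,0.18,1],[0,0,0,0.36,1],[0,0,0,0.54,1],[0,0,0,0.72,1],[0,0,0,0.9,1],[0,0,-30,1.01,1],[0,0,-50,1.01,1],[0,0,-50,1.01,1]])

```text
t: 49.25
eef_pos: [0.6424, 0.035, 0.2939]
tool_rot: [-0.002, -0.219, 0.976, 0.001]
contact_force: [-0.1, -0.1, -3.0]
opening: 0.0143
grasp_force: 82.3
```

```bash
python3 st.py
```

```text
49.25 [0.6424 0.035  0.2939] theta 115.29 F [-0.1 -0.1 -3. ] T [-0.029 -0.05  -0.031] j6 -0.49 tau6 -0.003 0.0143 82.28564143180847
```

Call:
step_arm(increments=[[1,0,-15,0,1],[1,0,-25,0,1],[1,0,-32,0,1],[1,0,-39,0,1],[1,0,-45,0,1],[1,0,-45,0,1]])

```text
t: 50.0
eef_pos: [0.6434, 0.0334, 0.2497]
tool_rot: [-0.001, -0.218, 0.976, -0.0]
contact_force: [-3.6, -2.5, -3.8]
opening: 0.0148
grasp_force: 82.2
```

Call:
step_arm(increments=[[0,0,0,-0.15,1],[0,0,0,-0.3,1],[0,0,0,-0.45,1],[0,0,0,-0.6,1],[0,0,0,-0.75,1],[0,0,0,-0.9,1],[0,0,0,-0.9,1]])

```text
t: 50.88
eef_pos: [0.6434, 0.0337, 0.2502]
tool_rot: [-0.001, 0.227, 0.974, -0.0]
contact_force: [-3.6, -1.6, -4.0]
opening: 0.0144
grasp_force: 82.1
```

```bash
python3 st.py
```

```text
50.875 [0.6434 0.0337 0.2502] theta 63.75 F [-3.6 -1.6 -4. ] T [-0.562  0.969  0.037] j6 0.41 tau6 0.34 0.0144 82.11619734764099
```

Call:
step_arm(increments=[[0,0,0,-0.1,1],[0,0,0,-0.1,1],[0,0,0,-0.1,1]])

```text
t: 51.25
eef_pos: [0.6438, 0.0338, 0.2503]
tool_rot: [-0.001, 0.275, 0.961, -0.0]
contact_force: [-4.8, -2.9, -6.2]
opening: 0.0142
grasp_force: 81.9
```

```bash
python3 st.py
```

```text
51.25 [0.6438 0.0338 0.2503] theta 58.06 F [-4.8 -2.9 -6.2] T [-0.514  0.967  0.112] j6 0.51 tau6 0.064 0.0142 81.93983316421509
```

Call:
step_arm(increments=[[0,0,0,-0.1,1],[0,0,0,-0.1,1],[0,0,0,-0.1,1]])

```text
t: 51.62
eef_pos: [0.644, 0.0338, 0.2504]
tool_rot: [-0.0, 0.323, 0.946, -0.0]
contact_force: [-3.4, -2.7, -7.7]
opening: 0.0146
grasp_force: 81.8
```

```bash
python3 st.py
```

```text
51.625 [0.644  0.0338 0.2504] theta 52.31 F [-3.4 -2.7 -7.7] T [-0.502  0.832  0.095] j6 0.61 tau6 0.066 0.0146 81.77589654922485
```

Call:
step_arm(increments=[[0,0,0,-0.1,1],[0,0,0,-0.1,1],[0,0,0,-0.1,1]])

```text
t: 52.0
eef_pos: [0.644, 0.0339, 0.2504]
tool_rot: [-0.0, 0.37, 0.929, 0.0]
contact_force: [-3.4, -1.2, -8.3]
opening: 0.0143
grasp_force: 81.6
```

```bash
python3 st.py
```

```text
52.0 [0.644  0.0339 0.2504] theta 46.58 F [-3.4 -1.2 -8.3] T [-0.377  0.835  0.065] j6 0.71 tau6 0.064 0.0143 81.6049325466156
```

Call:
step_arm(increments=[[0,0,-2,-0.1,1],[0,0,-2,-0.1,1],[0,0,-2,-0.1,1]])

```text
t: 52.38
eef_pos: [0.6444, 0.0339, 0.2503]
tool_rot: [0.001, 0.416, 0.909, 0.001]
contact_force: [-5.4, -1.1, -0.3]
opening: 0.0146
grasp_force: 82.5
```

```bash
python3 st.py
```

```text
52.375 [0.6444 0.0339 0.2503] theta 40.83 F [-5.4 -1.1 -0.3] T [-0.375  1.19   0.076] j6 0.81 tau6 0.068 0.0146 82.50181674957275
```

Call:
step_arm(increments=[[0,0,0,-0.1,1],[0,0,0,-0.1,1],[0,0,0,-0.1,1]])

```text
t: 52.75
eef_pos: [0.6445, 0.034, 0.2503]
tool_rot: [0.001, 0.461, 0.887, 0.001]
contact_force: [-5.5, -0.2, -1.7]
opening: 0.0142
grasp_force: 82.5
```

```bash
python3 st.py
```

```text
52.75 [0.6445 0.034  0.2503] theta 35.1 F [-5.5 -0.2 -1.7] T [-0.368  1.165  0.052] j6 0.91 tau6 0.073 0.0142 82.45913743972778
```

Call:
step_arm(increments=[[0,0,0,-0.1,1],[0,0,0,-0.1,1],[0,0,0,-0.1,1]])

```text
t: 53.12
eef_pos: [0.6445, 0.034, 0.2503]
tool_rot: [0.001, 0.505, 0.863, 0.001]
contact_force: [-4.4, -0.8, -1.7]
opening: 0.0143
grasp_force: 82.4
```

```bash
python3 st.py
```

```text
53.125 [0.6445 0.034  0.2503] theta 29.37 F [-4.4 -0.8 -1.7] T [-0.295  1.181  0.101] j6 1.01 tau6 0.073 0.0143 82.43619203567505
```

Call:
step_arm(increments=[[0,0,0,-0.1,1],[0,0,0,-0.1,1],[0,0,0,-0.1,1]])

```text
t: 53.5
eef_pos: [0.6445, 0.034, 0.2503]
tool_rot: [0.001, 0.547, 0.837, 0.001]
contact_force: [-3.8, -0.5, -1.4]
opening: 0.0148
grasp_force: 82.5
```

```bash
python3 st.py
```

```text
53.5 [0.6445 0.034  0.2503] theta 23.69 F [-3.8 -0.5 -1.4] T [-0.329  1.175  0.079] j6 1.11 tau6 0.085 0.0148 82.51529216766357
```

Call:
step_arm(increments=[[0,0,0,-0.1,1],[0,0,0,-0.1,1],[0,0,0,-0.1,1]])

```text
t: 53.88
eef_pos: [0.6446, 0.034, 0.2502]
tool_rot: [0.001, 0.587, 0.809, 0.001]
contact_force: [-4.5, -1.1, -0.5]
opening: 0.0145
grasp_force: 82.7
```

```bash
python3 st.py
```

```text
53.875 [0.6446 0.034  0.2502] theta 18.07 F [-4.5 -1.1 -0.5] T [-0.295  1.139  0.401] j6 1.21 tau6 0.387 0.0145 82.72951483726501
```

Call:
step_arm(increments=[[0,0,0,-0.1,1],[0,0,0,-0.1,1],[0,0,0,-0.1,1]])

```text
t: 54.25
eef_pos: [0.6445, 0.034, 0.2501]
tool_rot: [0.001, 0.627, 0.779, 0.001]
contact_force: [-4.4, -1.4, 0.8]
opening: 0.0146
grasp_force: 82.8
```

```bash
python3 st.py
```

```text
54.25 [0.6445 0.034  0.2501] theta 12.33 F [-4.4 -1.4  0.8] T [-0.25   1.199  0.187] j6 1.31 tau6 0.158 0.0146 82.75989532470703
```

Call:
step_arm(increments=[[0,0,0,-0.1,1],[0,0,0,-0.1,1],[0,0,0,-0.1,1]])

```text
t: 54.62
eef_pos: [0.6444, 0.034, 0.25]
tool_rot: [0.001, 0.665, 0.747, 0.001]
contact_force: [-5.0, -1.7, 0.1]
opening: 0.0144
grasp_force: 82.8
```

```bash
python3 st.py
```

```text
54.625 [0.6444 0.034  0.25  ] theta 6.64 F [-5.  -1.7  0.1] T [-0.314  1.202  0.405] j6 1.41 tau6 0.385 0.0144 82.8004789352417
```

Call:
step_arm(increments=[[0,0,0,-0.06,1],[0,0,0,-0.06,1],[0,0,0,-0.06,1]])

```text
t: 55.0
eef_pos: [0.6439, 0.034, 0.248]
tool_rot: [-0.001, 0.688, 0.726, -0.0]
contact_force: [-3.9, -0.9, -12.0]
opening: 0.0144
grasp_force: 80.7
```

```bash
python3 st.py
```

```text
55.0 [0.6439 0.034  0.248 ] theta 3.07 F [ -3.9  -0.9 -12. ] T [-0.202  0.904  0.146] j6 1.47 tau6 0.202 0.0144 80.69814920425415
```

Call:
step_arm(increments=[[0,0,0,0.1,1],[0,0,0,0.2,1],[0,0,0,0.2,1]])

```text
t: 55.38
eef_pos: [0.644, 0.034, 0.249]
tool_rot: [-0.0, 0.613, 0.79, 0.0]
contact_force: [-4.8, -0.4, -3.8]
opening: 0.0144
grasp_force: 82.2
```

```bash
python3 st.py
```

```text
55.375 [0.644 0.034 0.249] theta 14.41 F [-4.8 -0.4 -3.8] T [-0.123  1.136  0.207] j6 1.27 tau6 0.053 0.0144 82.16425895690918
```

Call:
step_arm(increments=[[0,0,10,0,1],[0,0,30,0,1],[0,0,60,0,1],[0,0,97,0,1],[10,-30,97,0,1],[10,-64,97,0,1],[10,-64,97,0,1],[10,-64,97,0,1]])

```text
t: 56.38
eef_pos: [0.6553, -0.03, 0.3474]
tool_rot: [0.002, 0.613, 0.79, 0.002]
contact_force: [-0.2, 0.2, -2.5]
opening: 0.0147
grasp_force: 82.8
```

```bash
python3 st.py; python3 snap.py b2; python3 ang.py b2 .643 .0337 .218
```

```text
56.375 [ 0.6553 -0.03    0.3474] theta 14.34 F [-0.2  0.2 -2.5] T [-0.005  0.024  0.032] j6 1.18 tau6 0.005 0.0147 82.84793615341187
56.375 [ 0.6553 -0.03    0.3474] [-0.14  0.59  0.68  1.66  0.    1.18] [-0.2  0.2 -2.5]
block 0.02558136 [0.03231046 0.02510012] [0.6462595  0.03368931]
stem 45.363373 [0.01139213 0.01121875] [0.6428171  0.03339495] px 156
```

B is shut: its stem is at 45.4° after turning 1.2 rad, with torque above 0.4 Nm and the key still loaded clockwise on easing. Now C.

Call:
step_arm(increments=[[-8,-18,0,0.18,1],[-8,-36,0,0.36,1],[-8,-36,0,0.54,1],[-8,-36,0,0.72,1],[-8,-36,0,0.9,1],[-8,-36,0,1.08,1],[-8,-36,0,1.26,1],[-8,-36,0,1.44,1]])

```text
t: 57.42
eef_pos: [0.6466, -0.0649, 0.3464]
tool_rot: [0.001, -0.064, 0.998, 0.0]
contact_force: [0.3, 0.1, -1.7]
opening: 0.0144
grasp_force: 82.8
```

Call:
step_arm(increments=[[0,0,0,0.18,1],[0,0,0,0.36,1],[0,0,-15,0.36,1],[0,0,-30,0.36,1],[0,0,-42,0.36,1],[0,0,-50,0.36,1],[0,0,-50,0.36,1]])

```text
t: 58.3
eef_pos: [0.6462, -0.0664, 0.2958]
tool_rot: [-0.0, -0.238, 0.971, -0.001]
contact_force: [-0.2, -3.5, -3.8]
opening: 0.0145
grasp_force: 82.8
```

```bash
python3 st.py
```

```text
58.3 [ 0.6462 -0.0664  0.2958] theta 117.52 F [-0.2 -3.5 -3.8] T [-0.743 -0.06   0.002] j6 -0.68 tau6 -0.002 0.0145 82.80699849128723
```

Call:
step_arm(increments=[[0,0,-8,0,1],[0,0,-14,0,1],[0,0,-14,-0.17,1],[0,0,-14,-0.34,1],[0,0,-14,-0.51,1],[0,0,-14,-0.68,1],[0,0,-14,-0.85,1],[0,0,-14,-0.9,1]])

```text
t: 59.3
eef_pos: [0.646, -0.0668, 0.2828]
tool_rot: [0.001, 0.209, 0.978, -0.001]
contact_force: [-3.0, -4.0, 4.0]
opening: 0.0141
grasp_force: 83.7
```

Call:
step_arm(increments=[[0,0,0,-0.05,1],[0,0,0,-0.05,1],[0,0,0,-0.05,1]])

```text
t: 59.68
eef_pos: [0.6461, -0.0667, 0.2827]
tool_rot: [0.001, 0.232, 0.973, -0.0]
contact_force: [-2.9, -3.8, 6.0]
opening: 0.0146
grasp_force: 83.8
```

```bash
python3 st.py
```

```text
59.675 [ 0.6461 -0.0667  0.2827] theta 63.12 F [-2.9 -3.8  6. ] T [-0.889  0.736  0.078] j6 0.27 tau6 0.059 0.0146 83.81896734237671
```

Call:
step_arm(increments=[[0,0,0,-0.1,1],[0,0,0,-0.1,1],[0,0,0,-0.1,1]])

```text
t: 60.05
eef_pos: [0.6461, -0.0666, 0.2828]
tool_rot: [0.001, 0.281, 0.96, -0.0]
contact_force: [-3.4, -4.7, 5.1]
opening: 0.0144
grasp_force: 83.8
```

```bash
python3 st.py
```

```text
60.05 [ 0.6461 -0.0666  0.2828] theta 57.39 F [-3.4 -4.7  5.1] T [-0.841  0.715  0.026] j6 0.37 tau6 0.04 0.0144 83.82112383842468
```

Call:
step_arm(increments=[[0,0,0,-0.1,1],[0,0,0,-0.1,1],[0,0,0,-0.1,1]])

```text
t: 60.42
eef_pos: [0.6462, -0.0666, 0.2828]
tool_rot: [0.001, 0.328, 0.945, -0.0]
contact_force: [-3.6, -3.8, 6.5]
opening: 0.0146
grasp_force: 83.9
```

```bash
python3 st.py
```

```text
60.425 [ 0.6462 -0.0666  0.2828] theta 51.72 F [-3.6 -3.8  6.5] T [-0.853  0.679  0.016] j6 0.47 tau6 0.031 0.0146 83.90167593955994
```

Call:
step_arm(increments=[[0,0,0,-0.1,1],[0,0,0,-0.1,1],[0,0,0,-0.1,1]])

```text
t: 60.8
eef_pos: [0.6461, -0.0661, 0.2828]
tool_rot: [0.001, 0.374, 0.927, 0.0]
contact_force: [-4.0, -3.2, 4.9]
opening: 0.0149
grasp_force: 83.9
```

```bash
python3 st.py
```

```text
60.8 [ 0.6461 -0.0661  0.2828] theta 46.02 F [-4.  -3.2  4.9] T [-0.642  0.765  0.125] j6 0.57 tau6 0.132 0.0149 83.94030690193176
```

Call:
step_arm(increments=[[0,0,1,-0.08,1],[0,0,1,-0.08,1],[0,0,1,-0.08,1]])

```text
t: 61.18
eef_pos: [0.6461, -0.066, 0.2828]
tool_rot: [-0.0, 0.411, 0.911, 0.0]
contact_force: [-2.4, -2.5, 1.7]
opening: 0.0145
grasp_force: 83.4
```

```bash
python3 st.py
```

```text
61.175 [ 0.6461 -0.066   0.2828] theta 41.43 F [-2.4 -2.5  1.7] T [-0.443  0.403  0.189] j6 0.65 tau6 0.165 0.0145 83.41843128204346
```

Call:
step_arm(increments=[[0,0,0,-0.08,1],[0,0,0,-0.08,1],[0,0,0,-0.08,1]])

```text
t: 61.55
eef_pos: [0.6462, -0.0659, 0.2828]
tool_rot: [-0.0, 0.447, 0.894, 0.0]
contact_force: [-2.5, -0.8, 2.1]
opening: 0.0143
grasp_force: 83.4
```

```bash
python3 st.py
```

```text
61.55 [ 0.6462 -0.0659  0.2828] theta 36.84 F [-2.5 -0.8  2.1] T [-0.371  0.392  0.338] j6 0.73 tau6 0.314 0.0143 83.42994689941406
```

Call:
step_arm(increments=[[0,0,0,-0.08,1],[0,0,0,-0.08,1],[0,0,0,-0.08,1]])

```text
t: 61.92
eef_pos: [0.6462, -0.066, 0.2828]
tool_rot: [-0.0, 0.483, 0.876, 0.0]
contact_force: [-2.2, -0.2, 0.9]
opening: 0.0145
grasp_force: 83.3
```

```bash
python3 st.py
```

```text
61.925 [ 0.6462 -0.066   0.2828] theta 32.23 F [-2.2 -0.2  0.9] T [-0.242  0.23   0.157] j6 0.81 tau6 0.186 0.0145 83.34149837493896
```

Call:
step_arm(increments=[[0,0,0,0.1,1],[0,0,0,0.2,1],[0,0,10,0.2,1],[0,0,30,0.2,1],[0,0,62,0.2,1],[15,-25,62,0.2,1],[34,-52,62,0.2,1],[34,-52,62,0.2,1]])

```text
t: 62.92
eef_pos: [0.6814, -0.1199, 0.3435]
tool_rot: [-0.0, 0.396, 0.918, 0.0]
contact_force: [0.0, 0.6, -2.8]
opening: 0.0145
grasp_force: 82.7
```

```bash
python3 st.py; python3 snap.py c2; python3 ang.py c2 .646 -.0665 .253
```

```text
62.925 [ 0.6814 -0.1199  0.3435] theta 43.39 F [ 0.   0.6 -2.8] T [ 0.03  -0.002 -0.01 ] j6 0.55 tau6 -0.054 0.0145 82.67049551010132
62.925 [ 0.6814 -0.1199  0.3435] [-0.27  0.71  0.9   1.76  0.    0.55] [ 0.   0.6 -2.8]
block 0.13446808 [0.03178089 0.02481403] [ 0.648757   -0.06604283]
stem 64.523964 [0.01156411 0.01129278] [ 0.6455729  -0.06613705] px 220
```

Call:
step_arm(increments=[[-4,-50,0,-0.15,1],[-14,-100,0,-0.3,1],[-14,-108,0,-0.43,1],[-14,-108,0,-0.43,1],[-14,-108,0,-0.43,1]])

```text
t: 63.6
eef_pos: [0.6663, -0.2247, 0.3455]
tool_rot: [0.0, 0.58, 0.815, 0.0]
contact_force: [-0.9, -0.5, -2.2]
opening: 0.0146
grasp_force: 82.8
```

```bash
python3 st.py; python3 snap.py d2; python3 ang.py d2 .649 -.166 .218
```

```text
63.6 [ 0.6663 -0.2247  0.3455] theta 19.14 F [-0.9 -0.5 -2.2] T [-0.045  0.004 -0.02 ] j6 0.82 tau6 0.0 0.0146 82.78656721115112
63.6 [ 0.6663 -0.2247  0.3455] [-0.42  0.76  1.    1.81  0.    0.82] [-0.9 -0.5 -2.2]
block 89.896706 [0.02492901 0.03232526] [ 0.65275764 -0.16608962]
stem 19.609879 [0.01097829 0.01156525] [ 0.6489817  -0.16632853] px 150
```

C (stem 64.5°) and D (stem 19.6°) both fit the same torque-to-lag relation as the others, about 0.34 Nm at 27° of lag, so all four are hard on their seats. Now the key goes back on its post.

Call:
step_arm(increments=[[-40,22,0,0.18,1],[-80,44,0,0.36,1],[-120,66,0,0.54,1],[-152,84,0,0.72,1],[-152,84,0,0.9,1],[-152,84,0,1.08,1],[-152,84,0,1.26,1],[-152,84,0,1.267,1]])

```text
t: 64.65
eef_pos: [0.514, -0.1411, 0.3452]
tool_rot: [0.0, -0.014, 1.0, 0.0]
contact_force: [0.3, 0.5, -1.9]
opening: 0.0144
grasp_force: 82.8
```

Call:
step_arm(increments=[[0,0,-50,0,1],[0,0,-100,0,1],[0,0,-150,0,1],[0,0,-190,0,1],[0,0,-205,0,1],[0,0,-205,0,1],[0,0,-205,0,1]])

```text
t: 65.53
eef_pos: [0.5157, -0.1427, 0.1418]
tool_rot: [0.002, -0.013, 1.0, -0.001]
contact_force: [0.9, -0.3, -2.4]
opening: 0.0145
grasp_force: 82.7
```

```bash
python3 st.py
```

```text
65.525 [ 0.5157 -0.1427  0.1418] theta 91.54 F [ 0.9 -0.3 -2.4] T [0.02  0.024 0.021] j6 -0.42 tau6 0.005 0.0145 82.72825241088867
```

Fine correction of (-1.5, +2.5) mm, then the descent onto the stub.

Call:
step_arm(increments=[[-1.5,2.5,0,0,1],[-1.5,2.5,-6,0,1],[-1.5,2.5,-12,0,1],[-1.5,2.5,-16,0,1],[-1.5,2.5,-20,0,1],[-1.5,2.5,-20,0,1]])

```text
t: 66.28
eef_pos: [0.5129, -0.1406, 0.1195]
tool_rot: [0.0, -0.013, 1.0, -0.001]
contact_force: [1.6, -4.3, -4.6]
opening: 0.0141
grasp_force: 82.5
```

```bash
python3 st.py
```

```text
66.275 [ 0.5129 -0.1406  0.1195] theta 91.53 F [ 1.6 -4.3 -4.6] T [-1.083 -0.286 -0.006] j6 -0.41 tau6 0.006 0.0141 82.46312499046326
```

Call:
step_arm(increments=[[0,0,-5,0,1],[0,0,-10,0,1],[0,0,-15,0,1],[0,0,-15,0,1]])

```text
t: 66.78
eef_pos: [0.5133, -0.1407, 0.1077]
tool_rot: [0.001, -0.013, 1.0, -0.001]
contact_force: [-5.5, -2.6, 19.6]
opening: 0.0145
grasp_force: 85.6
```

```bash
python3 st.py
```

```text
66.775 [ 0.5133 -0.1407  0.1077] theta 91.54 F [-5.5 -2.6 19.6] T [-0.703  1.25   0.015] j6 -0.41 tau6 0.027 0.0145 85.63435077667236
```

The key is fully home: hard stop at the predicted z = 0.1077. I release it and rise.

Call:
step_arm(increments=[[0,0,3,0,1],[0,0,3,0,0.5],[0,0,3,0,0.3],[0,0,3,0,0.3],[0,0,3,0,0.3],[0,0,3,0,0.3]])

```text
t: 67.53
eef_pos: [0.5126, -0.1395, 0.1077]
tool_rot: [-0.0, -0.014, 1.0, 0.0]
contact_force: [0.3, -0.0, -0.5]
opening: 0.0596
grasp_force: 0.0
```

Call:
step_arm(increments=[[0,0,20,0,0.3],[0,0,60,0,0.3],[0,0,120,0,0.2],[0,0,180,0,0],[0,0,240,0,0],[-30,50,240,0,0],[-60,110,240,0,0],[-80,160,240,0,0]])

```text
t: 68.53
eef_pos: [0.4317, 0.0217, 0.3482]
tool_rot: [0.001, -0.013, 1.0, 0.0]
contact_force: [1.4, 0.7, -0.8]
opening: 0.0855
grasp_force: 0.0
```

Call:
step_arm(increments=[[-10,60,0,-0.03,0],[-20,120,0,-0.03,0],[0,180,0,-0.03,0],[20,240,0,-0.03,0],[35,275,0,-0.03,0],[35,275,0,-0.03,0],[35,275,0,-0.03,0]])

```text
t: 69.4
eef_pos: [0.4673, 0.2948, 0.3477]
tool_rot: [-0.0, 0.001, 1.0, -0.0]
contact_force: [-0.1, -0.6, 0.0]
opening: 0.0852
grasp_force: 0.0
```

```bash
python3 st.py; python3 snap.py sc1; python3 - <<'E'
from h import *
save('sc1',np.load('pics/sc1.npy'),s=1.25)
E
```

```text
69.4 [0.4673 0.2948 0.3477] theta 89.84 F [-0.1 -0.6  0. ] T [ 0.022 -0.014 -0.001] j6 0.45 tau6 0.0 0.0852 0.0
69.4 [0.4673 0.2948 0.3477] [ 0.45  0.33  0.28  1.52 -0.    0.45] [-0.1 -0.6  0. ]
```

View pics/sc1.png

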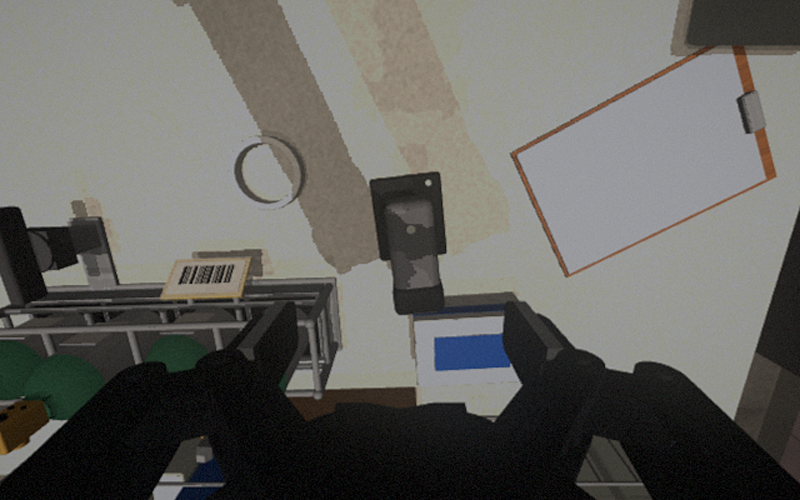

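The scanner's grey head runs from its tail at about (410,193) to its black nose at (420,311), the indicator dot is at (411,230), the cradle's rear edge is (370,181) to (440,172), and the label centre is at about (207,276). The gripper is open and clear.

```bash
python3 - <<'E'
from h import *
import pickle
c=pickle.load(open('pics/sc1.pkl','rb'));f=lambda x,y,z:onz(c,x/1.25,y/1.25,z)
t,n=f(410,193,.165),f(420,313,.165)
print('tail',t,'nose',n,np.linalg.norm(n-t),'yaw',np.degrees(np.arctan2(*(n-t)[1::-1])))
for p in((370,181),(440,172),(447,256)): print('cr',f(*p,.012))
# head widths by row at z .165 : grey vs bg
im=np.load('pics/sc1.npy').astype(int);g=im.mean(2)
for v in range(150,256,8):
    print(v,' '.join(str(int(x)//10) for x in g[v,290:364:2]))
# label corners triangulated w1 & sc1
c1=pickle.load(open('pics/w1.pkl','rb'));c2=pickle.load(open('pics/w2.pkl','rb'))
for nme,a,b,d in [('TL',(176,257),(281,199),(323,38)),('TR',(251,258),(357,194),(410,34)),('BL',(162,299),(277,236),(319,74)),('BR',(243,296),(357,231),(415,70))]:
    P=tri([(c,a[0]/1.25,a[1]/1.25),(c2,d[0]/1.25,d[1]/1.25+60),(c1,b[0]/1.25,b[1]/1.25)]);print(nme,P.round(4))
E
```

```text
tail [0.43596049 0.30530646 0.165     ] nose [0.55350135 0.31566536 0.165     ] 0.11799644038461118 yaw 5.036476714230926
cr [0.43859226 0.25678029 0.012     ]
cr [0.4272679  0.34883855 0.012     ]
cr [0.54255814 0.36184293 0.012     ]
150 10 10 10 6 4 4 4 4 4 4 4 4 5 5 4 4 4 4 3 4 4 4 4 3 3 4 4 3 4 4 4 3 14 14 14 14 14
158 10 11 10 11 3 4 3 3 3 3 3 3 3 3 4 4 4 4 3 4 4 4 3 4 4 4 4 4 4 4 4 3 12 14 14 14 14
166 10 10 11 11 6 3 3 3 2 3 7 7 8 8 8 8 8 7 8 8 7 8 8 8 8 8 7 7 4 3 4 4 9 14 14 14 14
174 10 10 10 10 11 3 4 3 2 3 4 4 4 5 5 6 8 8 8 8 8 8 8 8 8 9 8 7 6 3 4 4 3 14 14 14 14
182 10 10 11 11 10 8 2 3 3 3 4 4 5 5 5 5 5 4 9 9 9 6 5 5 5 6 6 4 4 4 3 3 3 12 14 14 14
190 10 10 10 10 10 11 4 3 3 3 3 4 5 5 5 5 5 5 5 5 5 5 5 5 5 4 5 5 5 4 4 4 3 7 14 14 14
198 10 10 10 10 10 11 8 3 3 3 3 4 5 5 5 5 5 5 5 5 5 5 5 5 5 5 5 5 5 4 4 4 4 3 15 14 14
206 10 10 11 10 11 11 10 6 3 3 4 4 5 6 6 6 6 6 5 4 5 5 5 5 8 8 8 8 7 7 10 14 14 15 14 15 15
214 15 14 15 15 14 15 15 15 14 15 12 10 5 5 6 6 6 6 6 6 6 9 9 7 8 8 8 8 7 7 5 15 15 15 15 14 15
222 15 15 15 15 15 15 14 14 15 15 14 15 10 4 5 6 6 6 6 8 9 9 9 9 9 9 9 8 8 7 6 13 14 14 15 14 14
230 14 14 14 15 15 15 15 15 15 14 15 15 9 4 6 6 6 6 9 8 8 7 6 5 5 4 4 3 4 3 4 3 10 15 14 14 14
238 15 15 15 15 15 15 15 15 15 14 15 15 10 3 4 4 4 4 4 4 4 3 4 4 3 4 4 3 4 4 4 3 3 7 6 6 7
246 15 15 15 14 15 14 14 15 14 14 14 14 15 5 4 4 4 3 4 4 4 4 3 3 3 3 3 3 3 4 3 3 3 4 4 3 4
254 15 14 14 14 14 14 14 15 15 14 15 15 15 15 15 15 15 15 12 10 8 6 6 6 7 6 6 6 6 6 6 6 6 6 6 5 7
TL [ 0.5352 -0.0008  0.0371]
TR [0.5345 0.0984 0.0377]
BL [0.5748 0.0023 0.0814]
BR [0.5737 0.1005 0.0762]
```

Call:
step_arm(increments=[[2,12,-60,0.1,0],[2,12,-120,0.107,0],[2,12,-170,0.107,0],[2,12,-200,0.107,0],[2,12,-208,0.107,0],[2,12,-208,0.107,0],[2,12,-208,0.107,0]])

```text
t: 70.32
eef_pos: [0.471, 0.3077, 0.1419]
tool_rot: [0.002, -0.052, 0.999, 0.001]
contact_force: [0.1, 0.8, -0.6]
opening: 0.0854
grasp_force: 0.0
```

Call:
step_arm(increments=[[0,0,0,0,0.4],[0,0,0,0,1],[0,0,0,0,1],[0,0,0,0,1],[0,0,0,0,1],[0,0,0,0,1]], force=40)

```text
t: 71.08
eef_pos: [0.4701, 0.3072, 0.1407]
tool_rot: [0.001, -0.052, 0.999, -0.0]
contact_force: [0.4, -1.5, 5.5]
opening: 0.0453
grasp_force: 41.0
```

```bash
python3 st.py; python3 - <<'E'
from h import *
# finer scanner tail / nose rows from the earlier overhead picture (along columns of its axis)
g=np.load('pics/sc1.npy').mean(2)
print('rows142..175',[int(g[v,322:340].mean()) for v in range(142,176)])
print('rows225..262 ',[int(g[v,322:330].mean()) for v in range(225,262)])
E
```

```text
71.075 [0.4701 0.3072 0.1407] theta 95.96 F [ 0.4 -1.5  5.5] T [-0.454  0.179 -0.046] j6 0.36 tau6 -0.041 0.0453 41.01195573806763
rows142..175 [45, 45, 45, 44, 44, 43, 43, 44, 41, 41, 38, 37, 35, 36, 38, 42, 42, 45, 48, 56, 63, 70, 75, 78, 82, 83, 88, 89, 89, 88, 87, 87, 86, 87]
rows225..262  [78, 73, 70, 70, 71, 79, 54, 35, 39, 41, 43, 44, 43, 42, 41, 42, 39, 42, 40, 41, 38, 40, 40, 37, 38, 34, 64, 123, 134, 130, 136, 137, 137, 137, 137, 135, 135]
```

The scanner is gripped near its tail (grip point about 21 mm behind the handle axis). I lift it 34 mm so its foot is still 12 mm inside the cup, then roll the handle over the cup's front rim to pitch the nose down in the pads.

Call:
step_arm(increments=[[0,0,10,0,1],[0,0,22,0,1],[0,0,34,0,1],[0,0,34,0,1],[0,0,34,0,1]], force=30)

```text
t: 71.7
eef_pos: [0.4696, 0.3073, 0.1737]
tool_rot: [-0.0, -0.052, 0.999, 0.0]
contact_force: [0.1, -0.0, -2.2]
opening: 0.0458
grasp_force: 39.9
```

```bash
python3 st.py; python3 - <<'E'
from h import *
a=read_camera('side');np.save('pics/sA.npy',a)
c=calibration('side')
p=np.array([.4701,.3072,.1797]);d=np.array([.9945,.1045,0])
for t in(-.024,.09): print(proj(c,p+d*t))
E
```

```text
71.7 [0.4696 0.3073 0.1737] theta 95.97 F [ 0.1 -0.  -2.2] T [0.008 0.09  0.022] j6 0.36 tau6 -0.0 0.0458 39.90703582763672
[309.84552668 143.64053812]
[338.06995175 137.8938846 ]
```

Call:
step_arm(increments=[[3,0,0,0,1],[14,1.5,2.5,0,1],[24,2.5,4.8,0,1],[35,3.7,5.8,0,1],[45,4.8,5.9,0,1],[45,4.8,5.9,0,1]])

```text
t: 72.5
eef_pos: [0.5161, 0.3124, 0.1797]
tool_rot: [0.001, -0.052, 0.999, 0.0]
contact_force: [-0.1, -0.2, -2.4]
opening: 0.046
grasp_force: 31.2
```

```bash
python3 st.py
```

```text
72.5 [0.5161 0.3124 0.1797] theta 95.94 F [-0.1 -0.2 -2.4] T [-0.069  0.097  0.013] j6 0.34 tau6 -0.011 0.046 31.20267391204834
```

```bash
cat > phi.py <<'E'
from h import *
import sys
# pitch of held scanner from black nose blob centroid in side/top; P = grasp point, heading psi deg
def pts(P,psi,phi,q):
    s,c=np.sin(np.radians(phi)),np.cos(np.radians(phi));h=np.array([np.cos(np.radians(psi)),np.sin(np.radians(psi)),0])
    dx,dz=q[0]+.021,q[1]-.130
    return P+h*(dx*c+dz*s)+np.array([0,0,-dx*s+dz*c])
st=state();P=st['eef_pos']+[0,0,.005];q=st['tool_rot'];psi=np.degrees(2*np.arctan2(q[2],q[1])-np.pi/2)-90
print('P',P.round(4),'psi',round(psi,2))
for cam in('side','top'):
    c=calibration(cam);im=read_camera(cam);np.save(f'pics/l_{cam}.npy',im);g=im.max(2)
    print(cam,{p:proj(c,pts(P,psi,p,(.053,.127))).round(1).tolist() for p in(0,20,40,60)},'foot',{p:proj(c,pts(P,psi,p,(0,.01))).round(1).tolist() for p in(0,20,40,60)})
    u,v=proj(c,pts(P,psi,30,(.02,.1))).astype(int)
    for y in range(v-22,v+26): print(y,''.join('#' if g[y,x]<45 else '+' if g[y,x]<75 else '-' if g[y,x]<120 else '.' for x in range(u-30,u+34)))
    print('u0',u-30)
E
python3 phi.py
```

```text
P [0.5161 0.3124 0.1847] psi 5.94
side {0: [345.4, 135.9], 20: [343.8, 141.4], 40: [340.3, 146.5], 60: [335.3, 150.7]} foot {0: [331.8, 161.9], 20: [321.9, 164.0], 40: [312.4, 163.3], 60: [304.4, 159.6]}
125 ...................+#########+++................................
126 ....................+########+++................................
127 ....................+########+++................................
128 ....................+#########++................................
129 ....................-#########++---.............................
130 .....................+####++###+++-.............................
131 .....................+####++######+.............................
132 ....................-+############+.............................
133 ...................-+#############+.............................
134 ...................+++#############+--+++++-....................
135 ..................-+#++############+++++####-...................
136 ..................+##++############+++++####+...................
137 ..................+##+++###########++++++####-..................
[... 5210 characters left out ...]
...
182 ------+++++++#+.............###########################-........
183 --------+++++##-............####+++++##################-........
184 ---------+++++#+............+###++++++#+###############-........
185 ----------+++++#-...........+#####++++++###############-........
186 ---------++++++#+...........-#######++#################+-.......
187 ----------++++++#-..........-###########################-.......
188 -----------+++++#+..........-###########################-.......
189 -----------+++++##-..........###########################-.......
190 -----------++++++#+..........###########################-.......
191 ------------++++++#-.........###########################-.......
u0 189
```

The side view confirms the method: the foot is at (322,164) and the nose at (345,141), exactly where a 20° pitch predicts. I continue to 40°.

Call:
step_arm(increments=[[10,1,-1.2,0,1],[21,2.2,-2.7,0,1],[32,3.3,-5.5,0,1],[42,4.4,-9,0,1],[42,4.4,-9,0,1]])

```text
t: 73.22
eef_pos: [0.5579, 0.3165, 0.1701]
tool_rot: [0.0, -0.052, 0.999, -0.0]
contact_force: [0.6, -0.1, -2.1]
opening: 0.0452
grasp_force: 31.3
```

```bash
sed -i "s/for cam in('side','top')/for cam in('side',)/; s/range(v-22,v+26)/range(v-14,v+26)/" phi.py; python3 phi.py
```

```text
P [0.5579 0.3165 0.1751] psi 5.93
side {0: [355.4, 135.9], 20: [353.7, 141.4], 40: [350.1, 146.4], 60: [345.1, 150.5]} foot {0: [341.4, 161.6], 20: [331.6, 163.7], 40: [322.4, 163.0], 60: [314.7, 159.4]}
133 ...................-+++############.............................
134 ...................+#+#+##########+.............................
135 ..................-+#+++##########+.............................
136 .................-++##+++#########-.............................
137 ................--++#++++#########+.............................
138 ................-++##++++##########++--.........................
139 ................-+##+++++##########++##+-.......................
140 ................-+#++++++++#######++++##+-......................
141 .................-++++++#++#####+++++++##+......................
142 ..................+++++++++#####+++++++###-.....................
143 ..................-++++++++#####++++++++##+.....................
144 ...................+##+++++####++++++++####-....................
145 ...................+####+++#####++++++#####+....................
[... 1170 characters left out ...]
---
163 ...--++-+++++++-..................--++-------------..---+++-----
164 ..-###++++##+++...................--------------..------+++-----
165 ..+###########+....................----------------------+++----
166 ..+#############++.................-----------------------++++++
167 ..+###############-......-..........------------.----------+++++
168 ..+################....---.........------.........--------------
169 -+#################+....--.......--------.........--------------
170 ####################-...---....-------.--.........-+------------
171 ####################+...-----------.....--........-+------------
172 #####################+---------.........--........-+------------
u0 312
```

The pitch is 40°: foot at (322,163) and nose at (351,147), both as predicted. I firm the grip, lift out and refine the label centre before moving there.

Call:
step_arm(increments=[[0,0,0,0,1],[0,0,0,0,1],[0,0,20,0,1],[0,0,50,0,1],[-15,0,80,0,1],[-40,0,105,0,1],[-70,-20,110,-0.07,1],[-100,-50,110,-0.073,1]], force=60)

```text
t: 74.28
eef_pos: [0.4563, 0.2666, 0.2817]
tool_rot: [0.001, -0.016, 1.0, 0.0]
contact_force: [-0.2, 0.5, -2.2]
opening: 0.0453
grasp_force: 67.4
```

```bash
python3 phi.py | head -2; python3 - <<'E'
from h import *
import pickle
C={n:pickle.load(open(f'pics/{n}.pkl','rb')) for n in('sc1','w1','w2','w3')}
# barcode (black bars) centroid in each picture, box given around the label in raw pixels
obs=[]
for n,(x,y) in {'sc1':(207,275),'w1':(318,213.5),'w2':(366,49+75),'w3':(546,330-288+75)}.items():
    x/=1.25;y/=1.25
    g=np.load(f'pics/{n}.npy').max(2).astype(int);x0,y0=int(x-30),int(y-13)
    s=g[y0:y0+26,x0:x0+60]<70
    k,l,st,ct=cv2.connectedComponentsWithStats(cv2.dilate(s.astype(np.uint8),np.ones((1,5),np.uint8)))
    d=[(np.hypot(*(ct[i]-[30,13])),i) for i in range(1,k) if st[i,4]>60];i=min(d)[1]
    u,v=x0+st[i,0]+st[i,2]/2,y0+st[i,1]+st[i,3]/2
    print(n,(x,y),(u,v),st[i]);obs.append((C[n],u,v))
print(tri(obs),tri(obs[:2]),tri(obs[2:]))
p=tri(obs)
for (c,u,v) in obs: print((proj(c,p)-[u,v]).round(1))
E
```

```text
P [0.4563 0.2666 0.2867] psi 1.85
side {0: [334.4, 123.4], 20: [332.8, 129.4], 40: [329.0, 134.9], 60: [323.6, 139.2]} foot {0: [320.0, 151.4], 20: [309.0, 153.1], 40: [298.5, 151.7], 60: [289.5, 147.2]}
sc1 (165.6, 220.0) (np.float64(165.0), np.float64(219.5)) [  6   5  48  15 548]
w1 (254.4, 170.8) (np.float64(258.0), np.float64(170.0)) [ 16   6  36  14 403]
w2 (292.8, 99.2) (np.float64(293.5), np.float64(99.5)) [  5   6  53  15 548]
w3 (436.8, 93.6) (np.float64(436.5), np.float64(94.0)) [  2   7  57  14 513]
[0.55096456 0.05243795 0.06131824] [0.54672974 0.05983445 0.0766337 ] [0.55143892 0.05057409 0.06510829]
[1.7 0.2]
[-3.   0.1]
[ 1.6 -0.1]
[ 0.3 -0.3]
```

Call:
step_arm(increments=[[-8,-50,0,0,1],[-16,-100,0,0,1],[-24,-150,0,0,1],[-32,-200,0,0,1],[-32,-220,0,0,1],[-32,-220,-40,0,1],[-32,-220,-80,0,1],[-32,-220,-90,0,1]])

```text
t: 75.32
eef_pos: [0.4225, 0.0465, 0.1888]
tool_rot: [-0.002, -0.016, 1.0, 0.0]
contact_force: [-0.7, 0.3, -2.1]
opening: 0.0452
grasp_force: 67.0
```

```bash
python3 st.py;  python3 phi.py
```

```text
75.325 [0.4225 0.0465 0.1888] theta 91.78 F [-0.7  0.3 -2.1] T [0.009 0.027 0.036] j6 -0.07 tau6 0.0 0.0452 67.03226566314697
P [0.4225 0.0465 0.1938] psi 1.78
side {0: [339.6, 185.3], 20: [337.7, 190.9], 40: [333.7, 196.1], 60: [327.9, 200.3]} foot {0: [324.0, 211.6], 20: [312.4, 213.7], 40: [301.3, 213.0], 60: [291.8, 209.4]}
183 ...............-++++########+++##-........................--....
184 ...............++++++############-........................--....
185 ..............-+#+++++###########+........................---...
186 .............-++#+++++############+----...................---...
187 .............-++++++++############++++##+-................------
188 .............-++++++++############++++####-..............------+
189 ..............++++++++###########++++++####-.............------+
190 ..............++++++++###########+++++++###+.............-+--+--
191 ..............-+++++++++#########+++++++####.............-++-+--
192 ...............++++++++++#######++++++++####-.............++----
193 ...............-+++++++++#####+++++++++++####.............-+-.--
194 .......
[... 1296 characters left out ...]
---
213 ...++++++++++........................................-..........
214 ...+++++++++-...................-....................-..........
215 ...-+++++++---.................--.....................-.........
216 ......-++-..---.............----......................-.........
217 ..............---......-------..................................
218 ................---...-.-----..........................-........
219 .....................-------...........................-........
220 .........................---....................................
221 ..........................--............................-......-
222 ..........................--...................................-
u0 294
```

The pitch is still 40° (foot at (301,213), nose at (335,196), as predicted). Now the last descent to the aim pose and the hold.

Call:
step_arm(increments=[[1.5,0,-11,0,1],[1.5,0,-22,0,1],[1.5,0,-22,0,1],[1.5,0,-22,0,1],[1.5,0,-22,0,1],[1.5,0,-22,0,1],[1.5,0,-22,0,1],[1.5,0,-22,0,1]])

```text
t: 76.38
eef_pos: [0.4262, 0.0465, 0.1688]
tool_rot: [0.0, -0.016, 1.0, 0.0]
contact_force: [0.4, -0.3, -2.0]
opening: 0.0453
grasp_force: 67.1
```

Call:
step_arm(increments=[[0,0,0,0,1],[0,0,0,0,1],[0,0,0,0,1],[0,0,0,0,1],[0,0,0,0,1],[0,0,0,0,1],[0,0,0,0,1],[0,0,0,0,1]])

```text
t: 77.38
eef_pos: [0.4261, 0.0465, 0.1687]
tool_rot: [-0.0, -0.016, 1.0, 0.0]
contact_force: [-0.2, 0.3, -2.9]
opening: 0.0454
grasp_force: 67.1
```

Call:
step_arm(increments=[[0,0,0,0,1],[0,0,0,0,1],[0,0,0,0,1],[0,0,0,0,1],[0,0,0,0,1],[0,0,0,0,1],[0,0,0,0,1],[0,0,0,0,1]])

```text
t: 78.38
eef_pos: [0.4261, 0.0465, 0.1687]
tool_rot: [0.0, -0.016, 1.0, 0.0]
contact_force: [0.3, 0.5, -2.5]
opening: 0.0453
grasp_force: 67.1
```

```bash
python3 st.py; python3 phi.py; python3 - <<'E'
from h import *
# label centre in the side view vs the estimate
c=calibration('side');g=np.load('pics/side0.npy').max(2).astype(int)
u,v=proj(c,[.553,.0505,.060]);print('label proj',u,v)
x,y=int(u),int(v)
for r in range(y-11,y+12): print(''.join(str(min(9,g[r,k]//28)) for k in range(x-14,x+15)))
E
```

```text
78.375 [0.4261 0.0465 0.1687] theta 91.78 F [ 0.3  0.5 -2.5] T [-0.035 -0.009  0.039] j6 -0.07 tau6 0.0 0.0453 67.14036226272583
P [0.4261 0.0465 0.1737] psi 1.78
side {0: [340.4, 189.4], 20: [338.6, 194.9], 40: [334.5, 200.0], 60: [328.8, 204.1]} foot {0: [324.9, 215.2], 20: [313.5, 217.3], 40: [302.5, 216.7], 60: [293.2, 213.1]}
187 ................-+++########+++++........................------+
188 ...............-+++++########++##-......................------+#
189 ..............-+###++############+......................------+#
190 ..............++#+#+++############+----.................-+--+--+
191 .............-++##++++############+++++++-..............-++-+--+
192 .............-++#+++++############++++####-..............++-----
193 ..............++++++++############+++++####-.............-+-.---
194 ..............-+++++++###########+++++++###-..................--
195 ..............-++++++++##########+++++++####..................--
196 ...............+++++++++########++++++++####-.................--
197 ...............-+++++++++######++++++++++###+..................+
198 ....
[... 2037 characters left out ...]
8593456565
88888888888777777752232223455
88888888888878877763233222355
88888888888877777775233223345
88888888888777777776444323445
88888888887765677777655432224
88888888877633577777644421113
88888888876334467887743331012
88888888763344457888763342112
88888887763444556788774333112
88888888775445446788775333212
88888888876454445688776323211
88888888876544444678877422211
88888888777544555678887622321
88888887777645554468887742221
88888876677755553357887763332
88888874467765543346887775443
88888874457775444456887766544
88888875446776544567877644433
88888886445777655678776423323
88888887434677656777764322222
88888887544677677776655421221
88888888744577777766565531122
88888888754467777654665542122
```

Held for nearly 3 s at 80 mm, aimed within about 3 mm of the label's middle. To stand the scanner upright again I'll turn it to face -y and roll the handle's back against the outside of the cup, clear of the mask box.

Call:
step_arm(increments=[[0,0,40,0,1],[0,0,90,0,1],[0,0,105,-0.18,1],[0,0,105,-0.36,1],[0,0,105,-0.54,1],[0,0,105,-0.72,1],[0,0,105,-0.9,1],[0,0,105,-1.08,1]])

```text
t: 79.42
eef_pos: [0.4261, 0.0465, 0.2736]
tool_rot: [-0.0, 0.503, 0.864, -0.0]
contact_force: [-0.4, 0.8, -2.5]
opening: 0.0453
grasp_force: 67.3
```

Call:
step_arm(increments=[[10,20,0,-0.18,1],[30,60,0,-0.36,1],[50,110,0,-0.41,1],[75,158,0,-0.41,1],[75,158,0,-0.41,1],[75,158,-40,-0.41,1],[75,158,-80,-0.41,1],[75,158,-90,-0.41,1]])

```text
t: 80.42
eef_pos: [0.4986, 0.2032, 0.1811]
tool_rot: [-0.002, 0.667, 0.745, -0.003]
contact_force: [0.3, -0.8, -1.8]
opening: 0.0452
grasp_force: 67.0
```

```bash
python3 st.py; python3 phi.py | head -2
```

```text
80.425 [0.4986 0.2032 0.1811] theta 6.39 F [ 0.3 -0.8 -1.8] T [ 0.009  0.045 -0.029] j6 1.73 tau6 -0.001 0.0452 67.03062057495117
P [0.4986 0.2032 0.1861] psi -83.61
side {0: [336.6, 170.9], 20: [335.9, 175.2], 40: [334.3, 177.2], 60: [332.3, 176.8]} foot {0: [330.7, 185.0], 20: [327.0, 177.9], 40: [323.7, 168.6], 60: [321.0, 158.2]}
```

Call:
step_arm(increments=[[0,0,-15,0,1],[0,0,-30,0,1],[0,0,-38,0,1],[0,0,-38,0,1],[0,0,-38,0,1]], force=30)

```text
t: 81.1
eef_pos: [0.5015, 0.2046, 0.1461]
tool_rot: [0.0, 0.666, 0.746, 0.0]
contact_force: [1.0, 0.2, -2.2]
opening: 0.0453
grasp_force: 67.3
```

Call:
step_arm(increments=[[-0.8,7.2,0,0,1],[-1.6,14.4,0,0,1],[-2.5,22.6,5.5,0,1],[-3.4,30.8,10.6,0,1],[-4.4,39.8,14.7,0,1],[-5.4,48.7,18.2,0,1],[-5.4,48.7,18.2,0,1]])

```text
t: 81.98
eef_pos: [0.4956, 0.2541, 0.1643]
tool_rot: [-0.0, 0.666, 0.746, 0.0]
contact_force: [0.5, -4.4, -1.6]
opening: 0.0451
grasp_force: 67.0
```

```bash
python3 st.py; python3 phi.py
```

```text
81.975 [0.4956 0.2541 0.1643] theta 6.48 F [ 0.5 -4.4 -1.6] T [-1.045 -0.196 -0.008] j6 1.82 tau6 0.031 0.0451 66.95487141609192
P [0.4956 0.2541 0.1693] psi -83.52
side {0: [332.3, 165.3], 20: [331.6, 169.5], 40: [330.2, 171.6], 60: [328.3, 171.3]} foot {0: [326.9, 179.5], 20: [323.3, 172.6], 40: [320.1, 163.7], 60: [317.5, 153.5]}
151 ...................-###+#+++++++++++++.....--+++-...............
152 ...................-##++#+++++++++++++......--+++...............
153 ...................-##++#+++++++++++--......--+++-..............
154 ...................-##++#++++++++----.......---++--.............
155 ....................-#++#+++---------........--++--.............
156 .....................+++#++----------.........--++--............
157 ......................-+##++----------........--+++-............
158 .......................-+#++----------........---++--...........
159 ........................-#++-----------........--+++--..---.-...
160 .........................+#++--------+-........---++-------.....
161 .........................+#++---+++++##-........--+++--------...
162 ..
[... 1301 characters left out ...]
..-
181 ............+#######################+--................---......
182 .............###################+---...................---......
183 .............+##############++---......................--.......
184 .............-########++++---..........................---......
185 ..............+###++-....--............................---......
186 ...............--......................................---...--.
187 .......................................................------++-
188 ......................................................------+##+
189 ......................................................-+--+-+##+
190 ......................................................-+--+--+#+
u0 297
```

Call:
step_arm(increments=[[-1,9,2.4,0,1],[-2.1,18.9,4.4,0,1],[-3.2,28.5,5.2,0,1],[-4.3,37,5.4,0,1],[-4.3,37,5.4,0,1]])

```text
t: 82.65
eef_pos: [0.4913, 0.2902, 0.169]
tool_rot: [0.0, 0.666, 0.746, -0.0]
contact_force: [2.4, -4.4, -5.0]
opening: 0.0452
grasp_force: 65.2
```

```bash
python3 st.py
```

```text
82.65 [0.4913 0.2902 0.169 ] theta 6.44 F [ 2.4 -4.4 -5. ] T [-1.142 -0.541  0.051] j6 1.88 tau6 0.057 0.0452 65.22083044052124
```

Call:
step_arm(increments=[[1,-6,0,0,1],[1,-8,30,0,1],[1,-8,70,0,1],[0,0,100,0.18,1],[0,0,100,0.36,1],[0,0,100,0.54,1],[0,0,100,0.72,1],[0,0,100,0.9,1]])

```text
t: 83.65
eef_pos: [0.4911, 0.291, 0.2697]
tool_rot: [-0.001, 0.273, 0.962, 0.002]
contact_force: [-0.1, 0.7, -2.0]
opening: 0.045
grasp_force: 65.4
```

Call:
step_arm(increments=[[0,0,0,0.18,1],[0,0,0,0.36,1],[0,0,0,0.54,1],[0,0,0,0.665,1],[0,0,0,0.665,1]])

```text
t: 84.28
eef_pos: [0.4912, 0.2907, 0.2696]
tool_rot: [-0.0, -0.052, 0.999, 0.001]
contact_force: [-0.0, 0.6, -2.8]
opening: 0.0455
grasp_force: 65.3
```

```bash
python3 st.py; python3 phi.py
```

```text
84.275 [0.4912 0.2907 0.2696] theta 96.0 F [-0.   0.6 -2.8] T [-0.098  0.073 -0.048] j6 0.32 tau6 -0.258 0.0455 65.34391522407532
P [0.4912 0.2907 0.2746] psi 6.0
side {0: [341.6, 120.4], 20: [339.9, 126.4], 40: [336.2, 131.9], 60: [331.0, 136.3]} foot {0: [327.4, 148.5], 20: [316.9, 150.6], 40: [306.9, 149.7], 60: [298.4, 145.6]}
118 ...................-++#+###########++++-+++######-..............
119 ..................-++++############+++++-++######+..............
120 ..................-+++++###########++-+++++#######..............
121 ..................-+#+++###########++++++++######+..............
122 ..................-##+++###########+++++++#######+..............
123 ..................-##++++##########+++++++#######+..............
124 ..................-##+++++#########+++++++#######+..............
125 ..................-##++++++######+++++++++#######+..............
126 ..................-###+++++####++++++++++########-..............
127 ...................+##+++++####++++++###++######+...............
128 ...................-##+++++####+#+###++++--##++-................
129 ....
[... 1299 characters left out ...]
...
148 ...........................+###+++-.......--++-.................
149 ...........................+#+#+#+-.......--+++-................
150 ...........................-+#++++........---++-................
151 ............................+++--..........--+++-...............
152 ............................................--+++...............
153 ............................................--+++-..............
154 ............................................---++--.............
155 .............................................--+++-.............
156 ..............................................--++--............
157 ..............................................--+++-............
u0 297
```

The scanner is upright again: its handle is vertical and its foot at (327.5,148) is where 0° predicts. I move it over the cup and measure tilt before lowering.

Call:
step_arm(increments=[[-10,8,0,0,1],[-21,16.5,0,0,1],[-21,16.5,-30,0,1],[-21,16.5,-60,0,1],[-21,16.5,-60,0,1],[-21,16.5,-60,0,1]])

```text
t: 85.08
eef_pos: [0.4704, 0.3073, 0.2104]
tool_rot: [0.0, -0.053, 0.999, 0.0]
contact_force: [0.5, 0.1, -1.5]
opening: 0.0454
grasp_force: 65.2
```

```bash
python3 st.py; sed -i "s/^    for y in range.*$/    if cam=='side':\n      G=255-g.astype(float)\n      for zz in (.02,.035,.05,.065,.08,.095):\n        a,b=proj(c,pts(P,psi,0,(0,zz)));r=g[int(round(b)),int(a)-12:int(a)+13]<100;x=np.where(r)[0]+int(a)-12;print(zz,'pred',a.round(1),'obs',(x.min()+x.max())\/2,x.max()-x.min()+1)/" phi.py; python3 phi.py
```

```text
85.075 [0.4704 0.3073 0.2104] theta 96.11 F [ 0.5  0.1 -1.5] T [ 0.038 -0.007 -0.01 ] j6 0.36 tau6 0.005 0.0454 65.1546049118042
P [0.4704 0.3073 0.2154] psi 6.11
side {0: [334.5, 131.7], 20: [332.9, 137.3], 40: [329.4, 142.6], 60: [324.4, 146.8]} foot {0: [321.0, 158.4], 20: [310.9, 160.5], 40: [301.1, 159.8], 60: [292.8, 156.0]}
0.02 pred 321.1 obs 321.0 9
0.035 pred 321.1 obs 321.0 9
0.05 pred 321.1 obs 320.5 8
0.065 pred 321.1 obs 321.0 9
0.08 pred 321.1 obs 321.5 10
0.095 pred 321.2 obs 319.0 17
u0 291
```

Tilt is within about 1° and the position is right to under 1 mm. Lowering into the cup.

Call:
step_arm(increments=[[0,0,-15,0,1],[0,0,-25,0,1],[0,0,-35,0,1],[0,0,-45,0,1],[0,0,-52,0,1],[0,0,-52,0,1]])

```text
t: 85.88
eef_pos: [0.47, 0.3065, 0.1566]
tool_rot: [-0.001, -0.053, 0.999, -0.0]
contact_force: [1.0, -0.7, -1.7]
opening: 0.0453
grasp_force: 65.3
```

```bash
python3 st.py
```

```text
85.875 [0.47   0.3065 0.1566] theta 96.08 F [ 1.  -0.7 -1.7] T [-0.027  0.047  0.   ] j6 0.36 tau6 -0.0 0.0453 65.2778971195221
```

Call:
step_arm(increments=[[0,0,-6,0,1],[0,0,-11,0,1],[0,0,-15,0,1],[0,0,-17,0,1],[0,0,-17,0,1]])

```text
t: 86.5
eef_pos: [0.4705, 0.3067, 0.1416]
tool_rot: [0.001, -0.053, 0.999, 0.0]
contact_force: [-2.1, -1.6, 5.9]
opening: 0.0453
grasp_force: 66.3
```

```bash
python3 st.py
```

```text
86.5 [0.4705 0.3067 0.1416] theta 96.08 F [-2.1 -1.6  5.9] T [-0.397  0.696 -0.022] j6 0.36 tau6 -0.018 0.0453 66.28201961517334
```

It is on the floor of the cup. I release, rise, and check the final scene by comparing pictures.

Call:
step_arm(increments=[[0,0,0,0,0.5],[0,0,0,0,0],[0,0,0,0,0],[0,0,0,0,0],[0,0,0,0,0]])

```text
t: 87.12
eef_pos: [0.4705, 0.3067, 0.1402]
tool_rot: [-0.0, -0.053, 0.999, 0.0]
contact_force: [0.2, -1.0, -0.6]
opening: 0.0852
grasp_force: 0.0
```

Call:
step_arm(increments=[[0,0,30,0,0],[0,0,80,0,0],[0,0,140,0,0],[0,0,200,0,0],[-40,40,206,0,0],[-80,80,206,-0.1,0],[-120,120,206,-0.1,0],[-160,160,206,-0.1,0]])

```text
t: 88.12
eef_pos: [0.3092, 0.4678, 0.3464]
tool_rot: [0.0, -0.003, 1.0, 0.0]
contact_force: [-0.5, 0.4, 0.3]
opening: 0.0855
grasp_force: 0.0
```

Call:
step_arm(increments=[[-50,30,0,0,0],[-100,60,0,0,0],[-130,80,0,0,0],[-130,80,0,0,0]])

```text
t: 88.62
eef_pos: [0.1782, 0.5478, 0.346]
tool_rot: [-0.0, -0.005, 1.0, -0.0]
contact_force: [0.1, 0.6, -0.1]
opening: 0.0856
grasp_force: 0.0
```

```bash
python3 st.py; python3 - <<'E'
from h import *
a=np.load('pics/side0.npy').astype(int);b=read_camera('side').astype(int)
t0=np.load('pics/top0.npy').astype(int);t=read_camera('top').astype(int)
np.save('pics/side9.npy',b);np.save('pics/top9.npy',t)
for n,p,q in(('side',a,b),('top',t0,t)):
    c=calibration(n)
    d=(np.abs(cv2.GaussianBlur(p.astype(np.float32),(3,3),0)-cv2.GaussianBlur(q.astype(np.float32),(3,3),0)).max(2)>45).astype(np.uint8)
    k,l,s,ct=cv2.connectedComponentsWithStats(d)
    for i in range(1,k):
        if s[i,4]>12: print(n,s[i],onz(c,*ct[i],.08).round(2))
# key on the post: handle ends / hub in side view
c=calibration('side');g=b.max(2)
for nm,p in(('handle mid',[.5133,-.1405,.118]),('handle -x end',[.4583,-.142,.10]),('+x end',[.568,-.139,.10])): print(nm,proj(c,p).round(1))
u,v=proj(c,[.5133,-.1405,.1]).astype(int)
for y in range(v-10,v+20): print(y,''.join('#' if g[y,x]<60 else '+' if g[y,x]<100 else '-' if g[y,x]<150 else '.' for x in range(u-22,u+23)))
print(u-22)
E
```

```text
88.625 [0.1782 0.5478 0.346 ] theta 90.6 F [ 0.1  0.6 -0.1] T [-0.008 -0.054  0.031] j6 1.14 tau6 0.106 0.0856 0.0
side [222   0   5   4  15] [0.21 2.08 0.08]
side [227  13   4  15  21] [0.22 1.75 0.08]
side [ 71  14  23  49 124] [-0.63  1.71  0.08]
side [226  32   7  20  99] [0.2  1.45 0.08]
side [124  39  11  86 168] [-0.32  1.15  0.08]
side [209  52   9  11  76] [0.11 1.29 0.08]
side [93 65  2 11 13] [-0.51  1.27  0.08]
side [217  81  17  29 275] [0.15 0.88 0.08]
side [235 147   8  17  62] [0.17 0.42 0.08]
side [249 154  17  29 123] [0.24 0.33 0.08]
side [138 163   7  14  32] [-0.21  0.41  0.08]
side [217 177  13  22  69] [0.1  0.24 0.08]
side [235 195  10  21  39] [0.15 0.14 0.08]
side [342 238  33  33 622] [ 0.51 -0.15  0.08]
side [334 300  38  22 671] [ 0.44 -0.35  0.08]
top [353 154  16  35 315] [ 0.52 -0.14  0.08]
top [402 175  18  33 378] [ 0.45 -0.3   0.08]
top [173 245  49  23 235] [0.25 0.41 0.08]
top [154 273  63  24 270] [0.16 0.44 0.08]
top [242 275  26  12  47] [0.17 0.22 0.08]
top [211 276  17   9  41] [0.17 0.33 0.08]
top [ 93 281  22   8 118] [0.17 0.71 0.08]
top [
[... 1503 characters left out ...]
 .......+###+++####++++++++++++-.........-+#+-
251 .......----...+##+++++++++++++-..........+#++
252 ..............-###+++++++++++#+..........-+#+
253 ...............###+++++++++####-.........-+##
254 ...............+##+############-..........-+#
255 ................###############-..........-+#
256 ................+##############-.--........-+
257 ................############+++-..--........+
258 ...............-###########++---.----.......-
259 .............-++##########+++------+--......-
260 .............-+#####+++++++++------++--......
261 .............-++###++++++++++------++--......
262 .............--+###++++++++++---------...--..
263 ..............-++##+++++++++++-------------..
336
```

```bash
python3 -c "
from cell import *
print(close_job())"
```

```text
the job is handed in; nothing more can be done
None
```

I handed the job in at about 89 s: all four valves read shut by torque, the label was held in aim for almost 3 s at about 8 cm, the key is home on its post, the scanner stands in its cradle, and before/after pictures show only the key moved. The first valve's key jumped the stem and partly reopened it before I seated it.

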